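# Clamp the mended domino box with the ratchet wrench

### The arm

A 6-joint arm with a two-finger parallel gripper is mounted at the origin on the work surface. World frame = base frame: x ahead of the robot, y to its left, z up, the work surface at z = 0. Lengths are in m, angles in rad, forces in N, time in s.
With the tool pointing down it reaches from about 0.35 to 0.775 m from the base axis. Payload 5.5 kg.
Tool frame: the origin (TCP) lies at the very end of the fingers, on their centre line; the grasp point (between the pads) lies 19 mm behind it; x points along the fingers, y is the direction in which the jaws open and shut, and the axes are right-handed (so a half turn about x gives the same grasp; the last joint's range is limited). The gripper opens to 85 mm and grips with 20 to 120 N. Pads are 22 mm wide; open, the fingers measure 114 mm over their backs; the gripper's body (76 mm by 85 mm) begins 54 mm behind the grasp point. The pads swing forward as they close: fully open they stand 13 mm farther back than shut.
Start: joints at [0.965, 0.313, 0.046, 1.304, 0, 1.431], TCP at [0.258, 0.514, 0.231] pointing down, gripper open.
Joint ranges: [-2.76, 2.76], [-0.86, 1.69], [-1.03, 1.26], [-2.2, 2.34], [-1.47, 1.5], [-3.14, 3.14]. Speed limits (rad/s): [2.57, 2.57, 3.14, 3.14, 3.14, 3.14].

### API

Orientations are given as a unit quaternion [w, x, y, z].
In Python, from workcell import env gives the robot as it stands.
- The arm moves only by the tool drive_tool, never from a script. Its argument "plan" is a list that holds one entry, the list of rows, each a list of 7 numbers: the shift along the tool's x, y, z in cm, then the turn, a rotation vector about the tool's x, y, z in degrees, then the opening, from 0 (shut) to 1 (fully open). In form: [[[tx, ty, tz, wx, wy, wz, fingers], ...]]. A call has exactly 5 rows; each row shifts and turns the commanded pose from where the row before left it, along the tool's axes as they then stand; what a row does not reach is not made up. A row lasts 1/12 s, in which the tool goes at most 41.7 mm and 7.16 degrees, less where a joint would pass 70% of its speed; a pose out of reach is approached as far as the arm can. A call with a gripper value outside its range is refused whole. The fingers move at their own pace and stop on an object; "squeeze" is the grip in N (left out, the last holds). Time passes only in rows, so rows that do not move let the fingers close, or fill a call up. It gives the time, the measured TCP pose, the force and the opening at its end, in the units of the state.
- env.get_state(): the state, without advancing time (a new reading comes with each control period).
- env.read_camera(name): name is "side" or "top" or "wrist"; returns the picture (384x512x3 uint8, red, green, blue); there is no depth.
- env.camera_model(name): a dict with "camera_matrix" (3x3 intrinsics, pixels), "camera_from_world" (4x4, takes a point from world to camera coordinates); the wrist camera has in their place "T_tool_cam" (4x4, takes a point from camera to tool coordinates, whose origin is the TCP and whose axes are the tool frame's). Camera axes: x right, y down, z forward; pixel columns grow to the right and rows downward; lengths in m; the calibration is good to about 2 mm. A picture is of the moment at which its call begins: read the wrist's pose just before it. camera_model takes no time and is no camera call.
- env.hand_in(): hands the job in, once; it reports no verdict.
The state is a dict: "clock": time; "joint_pos": joint angles; "qvel": joint speeds; "tau": joint torques, N m; "tcp_pos": TCP position; "orientation": TCP orientation; "wrist_force": force on the tool from outside, world axes, zero at the start; "ft_torque": the same for the moment, N m; "finger_gap": finger opening in m.
Only numpy, scipy, OpenCV 4.12 (cv2) and the standard library are available. Lean on these libraries where they do the work, as an engineer would, in place of code of your own. Each camera call takes 0.05 s, during which the arm holds its last target.

### The job

The domino box's side has just been glued: push it, without lifting it, up the clamp's ramp and along the bed until it is fully home against the end stop. Then swing the clamp's ratchet wrench back and forth until the sprung pad holds the box flat against the fence with the gap between pad and jaw block about half closed: not merely touching, and not bottomed. Move the jaw with the wrench only, let go at the end, and leave the dominoes, saucer and dish where they are.

Things in the scene. Friction and masses are not known exactly. Their poses are not given: they have to be found in the camera images.
- clamp: grey bench clamp, fixed, yaw varies. Origin: table level below the centre of the box's final place; z up. Bed: flat plate, top at 8 mm, y = -90 to 75 mm. Ramp: y = 75 to 125 mm, down to the table; the box goes up it along -y. Wooden fence on the -x side, face x = -32 mm, y = -75 to 55, and wooden end stop, face y = -70 mm, both 42 mm high. On the +x side: jaw, then gearbox with the wrench on top.
- ramp_foot (a point): point on the table at the foot of the ramp, 125 mm along the clamp's +y from its origin, axes as the clamp's. Two thin steel guides, 34 mm high, form a funnel: inside 110 mm wide (x = -52 to 58 mm) at clamp y = 105 mm, narrowing to 66 mm (x = -32 to 34 mm) at y = 56 mm and straight on to y = 31 mm. The grey gearbox spans clamp x = 81 to 137, y = -37 to 37 mm, 56 mm high.
- box_center (a point): centre of the mended domino box, a closed brown wooden block 140 mm long (its y), 56 mm wide (its x), 40 mm high, 0.25 to 0.5 kg. It starts on the table before the ramp, roughly along the clamp's y. Fully home it lies flat on the bed, its -y end against the end stop: centre at clamp y = 0, z = 28 mm; pressed against the fence, at x = -4 mm.
- dbox: the same domino box (body); origin at the centre of its underside, axes as above.
- wrench_axis (a point): point on the vertical axis about which the ratchet wrench swings, at handle mid-height: 90 mm above the table, at x = 107 mm, y = 0 of the clamp. The round steel head (60 mm across, top 102 mm above the table, a small hub 4 mm higher) is centred here.
- wrench_grip (a point): grip point in the middle of the wrench's handle, 120 mm from the axis and 90 mm above the table. The wrench stays on its spindle for good and only swings level. The rubber handle runs radially, 80 to 165 mm from the axis, 20 mm wide, 18 mm high; below it is free space.
- wrench (a joint): swing in rad, -0.65 to 0.65 (stops). 0: handle along the clamp's -y; grows clockwise from above, the handle moving to the clamp's -x (towards the robot). Clockwise strokes drive (2 to 4 N at the grip); the return slips freely in clicks (16 a turn, so up to 0.4 rad of a drive stroke can be idle). Stays where left.
- spindle (a joint): how far the driven spindle has turned, rad (starts at 0 to 0.6). It turns only with the wrench's clockwise strokes, cannot be turned back, and moves the jaw 7 mm per rad towards the clamp's -x.
- jaw: steel jaw block, 60 mm wide, 18 mm thick, top 46 mm above the table, with the sprung pad before it; moved by the spindle only. Its origin is at the clamp's origin when the spindle is at 0, and shifts along the clamp's -x with the jaw; the block's face towards the box is at x = 60 mm in its own frame.
- pad_face (a point): centre of the pad's face that meets the box, 29 mm above the table, at clamp x = 40 mm with the spindle at 0 (less 7 mm per rad). The pad is a pale wooden plate 56 x 30 mm, 8 mm thick, held 12 mm before the jaw block by a spring on two aluminium pins.
- pad (a joint): how far the sprung pad is pushed back towards the jaw block, m: 0 free (12 mm open gap between pad and block), 0.012 bottomed. The spring gives 2 N at first and 1.5 N more per mm. The pad meets the seated box when its face is at clamp x = about 24 mm.
- domino1: ivory domino lying loose, 48 x 24 x 9 mm; origin at the centre of its underside. To be left alone.
- domino2: ivory domino lying loose, 48 x 24 x 9 mm; origin at the centre of its underside. To be left alone.
- domino3: ivory domino lying loose, 48 x 24 x 9 mm; origin at the centre of its underside. To be left alone.
- domino4: ivory domino lying loose, 48 x 24 x 9 mm; origin at the centre of its underside. To be left alone.
- domino5: ivory domino lying loose, 48 x 24 x 9 mm; origin at the centre of its underside. To be left alone.
- saucer: white ceramic espresso saucer, 120 mm across, 18 mm high; origin under its centre. To be left alone.
- dish: round aluminium dish, 110 mm across, 28 mm high; origin under its centre. To be left alone.
Mind the look-alikes: they are no part of the job. What is meant by the dbox is not white or yellow, and is the larger of those in its own colour.

How it is judged:
By the outcome, as a careful person would: the job done as asked, in the order asked, and still so for the second after the job is handed in, with the robot touching nothing.
It also fails if it takes over 72 s, if anything falls off the work surface, if the arm or the gripper's body presses on something with over 40 N, if the wrist force passes 120 N, or if a joint passes its speed limit or range.

## Working session

There is one attempt and no reset: what is moved stays moved. The work goes in short steps, Python scripts to look and compute and a tool call to move; the robot and the scene stay as the last step left them, time stands still between calls to the robot, and variables do not carry over. Pictures are saved under pics/ and viewed, and the job is handed in when it is done.

Besides the shell and the picture viewer there is one more tool, called as name([rows], argument=value, ...), one row to a line, values as JSON. drive_tool: Moves the arm, as the interface text tells. Its arguments: {"type":"object","properties":{"plan":{"type":"array","items":{"type":"array","items":{"type":"array","items":{"type":"number"}}}},"squeeze":{"type":"number"}},"required":["plan"]}

```bash
ls; mkdir -p pics; python3 - <<'E'
from workcell import env
import cv2,json
s=env.get_state()
for k,v in s.items(): print(k,v)
for n in ["side","top","wrist"]:
    im=env.read_camera(n); cv2.imwrite(f"pics/a_{n}.png",im[:,:,::-1]); m=env.camera_model(n); print(n,{k:v.tolist() if hasattr(v,'tolist') else v for k,v in m.items()})
E
```

```text
pics
clock 0.0
joint_pos [9.65410784e-01 3.14029549e-01 4.50002650e-02 1.30358677e+00
 5.16529019e-07 1.43121353e+00]
qvel [ 1.58617841e-03 -7.69612028e-05 -1.66019785e-03 -1.13927038e-03
  2.33832826e-03 -1.35726915e-03]
tau [ 1.02379021e-03 -4.80622780e+01  2.98535210e+01  1.91783480e-02
  1.17942324e-05 -7.72039925e-06]
tcp_pos [0.25797084 0.51332953 0.23040098]
orientation [ 0.6877809   0.16260207  0.68824953 -0.16380045]
wrist_force [ 0.74797482 -0.08631646  0.39139745]
ft_torque [-0.01337051  0.00442847  0.0024072 ]
finger_gap 0.08538766725576559
side {'camera_matrix': [[393.09534652443745, 0.0, 262.9183265256258], [0.0, 393.09534652443745, 190.99150328325996], [0.0, 0.0, 1.0]], 'camera_from_world': [[-0.9985636529381978, -0.05140944813361908, -0.01508972078330718, 0.5529405125539726], [-0.0173475781481481, 0.5766950157134655, -0.8167753181773062, 0.03946263109365607], [0.05069213512089756, -0.8153403752383678, -0.576758510941141, 0.9909736633193311], [0.0, 0.0, 0.0, 1.0]]}
top {'camera_matrix': [[480.0714074181876, 0.0, 256.65435940869776], [0.0, 480.0714074181876, 187.73952566661444], [0.0, 0.0, 1.0]], 'camera_from_world': [[-0.024135167052481477, -0.9996863578714862, -0.006684279840906418, 0.07190909174569209], [-0.9809002754425289, 0.024971433243395652, -0.19290172927825527, 0.5384726805563776], [0.19300814321711782, 0.0019008964762367777, -0.9811953135051485, 1.0820159933717517], [0.0, 0.0, 0.0, 1.0]]}
wrist {'camera_matrix': [[304.5934309783687, 0.0, 256.09598402957516], [0.0, 304.5934309783687, 194.40573179207843], [0.0, 0.0, 1.0]], 'T_tool_cam': [[-0.00048669969057189925, -0.3275254596876919, 0.9448422283004593, -0.1428741861019286], [0.999999829491493, -0.0004643146844769344, 0.0003541593687173319, -3.3111442472311126e-05], [0.0003227079110720076, 0.9448422395660768, 0.327525629823628, -0.08511239593452162], [0.0, 0.0, 0.0, 1.0]]}
```

View pics/a_top.png

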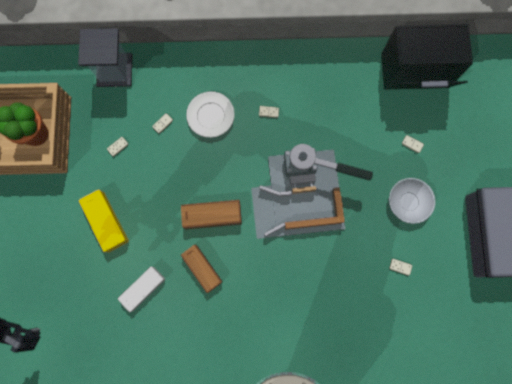

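View pics/a_side.png

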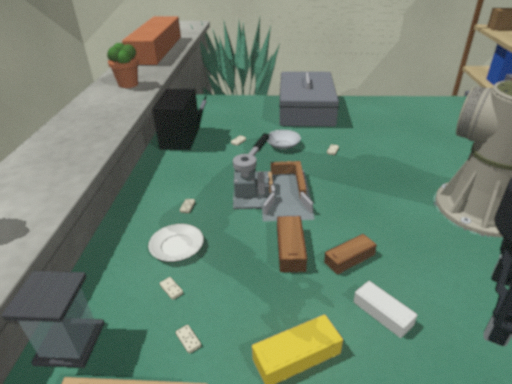

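View pics/a_wrist.png

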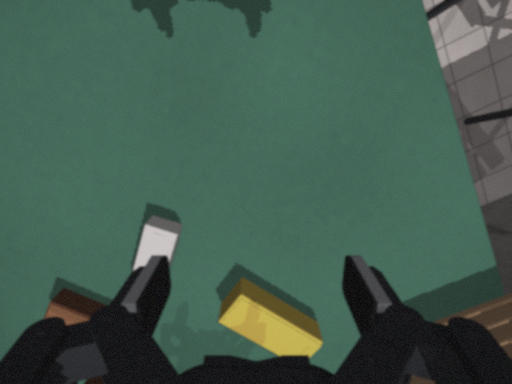

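```bash
python3 - <<'E'
import cv2
a=cv2.imread('pics/a_top.png')[125:275,160:420]; cv2.imwrite('pics/b1.png',cv2.resize(a,None,fx=3,fy=3,interpolation=cv2.INTER_CUBIC))
a=cv2.imread('pics/a_side.png')[120:290,210:400]; cv2.imwrite('pics/b2.png',cv2.resize(a,None,fx=3.5,fy=3.5,interpolation=cv2.INTER_CUBIC))
E
```

```text
(no output)
```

View pics/b1.png

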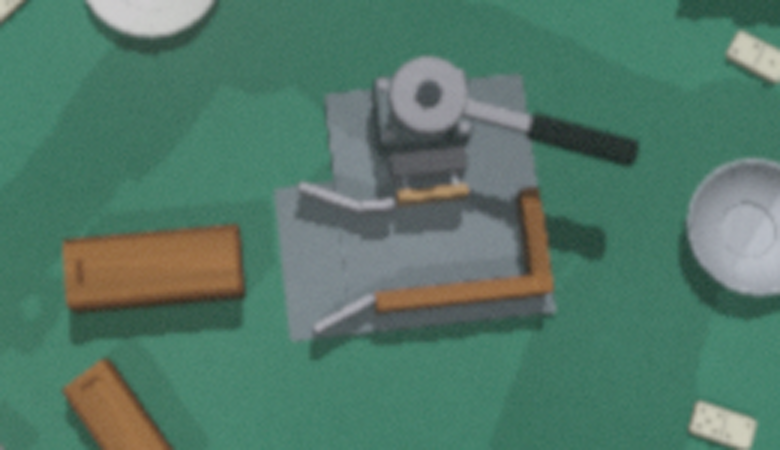

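View pics/b2.png

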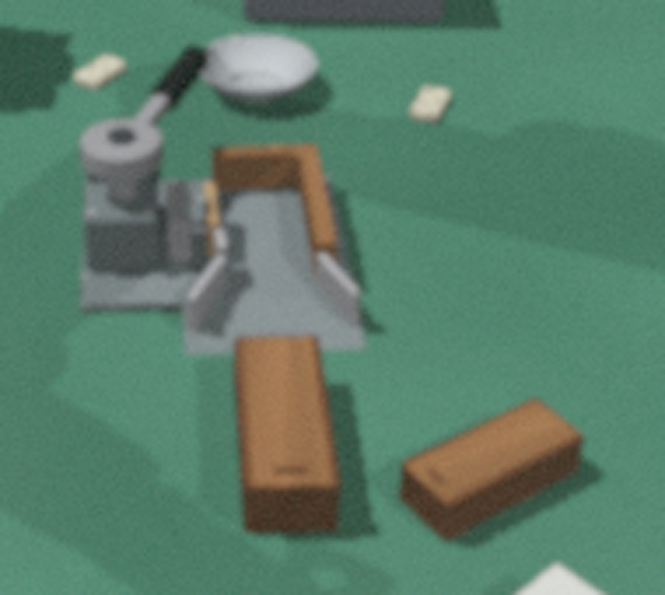

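```bash
cat > h.py <<'E'
import numpy as np,cv2
from workcell import env
from scipy.spatial.transform import Rotation as R
def cam(n):
    m=env.camera_model(n); K=np.array(m['camera_matrix'])
    if n=='wrist':
        s=env.get_state(); q=np.array(s['orientation']); Rt=R.from_quat(q[[1,2,3,0]]).as_matrix()
        T=np.eye(4);T[:3,:3]=Rt;T[:3,3]=s['tcp_pos']; T=T@np.array(m['T_tool_cam']); return K,T
    return K,np.linalg.inv(np.array(m['camera_from_world']))
def ray(n,uv,z,C=None):
    K,T=C or cam(n); uv=np.atleast_2d(np.array(uv,float))
    d=np.c_[uv,np.ones(len(uv))]@np.linalg.inv(K).T@T[:3,:3].T; o=T[:3,3]
    return o+d*((z-o[2])/d[:,2])[:,None]
def proj(n,P,C=None):
    K,T=C or cam(n); P=np.atleast_2d(P); Q=(P-T[:3,3])@T[:3,:3]; q=Q@K.T; return q[:,:2]/q[:,2:]
E
python3 - <<'E'
from h import *
im=cv2.imread('pics/a_top.png'); hsv=cv2.cvtColor(im,cv2.COLOR_BGR2HSV)
m=cv2.inRange(hsv,(5,110,60),(18,255,255))
n,l,st,c=cv2.connectedComponentsWithStats(m)
for i in range(1,n):
    if st[i,4]>60:
        pts=np.argwhere(l==i)[:,::-1].astype(np.float32); r=cv2.minAreaRect(pts); print(i,st[i].tolist(),r)
def crop(p): return np.array(p)/3.+[160,125]
np.set_printoptions(precision=4,suppress=True)
bx=ray('top',crop([(64,240),(240,226),(244,296),(70,310)]),.04); print('box',bx, np.linalg.norm(bx[0]-bx[1]),np.linalg.norm(bx[1]-bx[2]),bx.mean(0))
print('yaw',np.arctan2(*(bx[0]-bx[1])[:2])*-57.3)
print('hub',ray('top',crop([(428,94)]),.106),'head',ray('top',crop([(428,95)]),.102))
print('handle tip',ray('top',crop([(636,152)]),.099), ray('top',crop([(530,125)]),.099))
f=ray('top',crop([(377,293),(530,279),(523,192),(540,192),(552,291),(378,311)]),.042); print('fence',f)
def cs(p): return np.array(p)/3.5+[210,120]
K,T=cam('side')
bs=ray('side',cs([(236,340),(318,338),(338,487),(246,487)]),.04); print('side box',bs,bs.mean(0))
print('hub side',ray('side',cs([(121,136)]),.106))
print('ramp corners top',ray('top',crop([(274,188),(290,340)]),0.0),'side',ray('side',cs([(183,352),(366,348)]),0))
E
```

```text
1 [0, 85, 70, 89, 1330] ((50.100006103515625, 144.1999969482422), (56.852684020996094, 104.77008819580078), 35.134193420410156)
2 [0, 87, 54, 75, 1880] ((26.499996185302734, 123.99998474121094), (52.99999237060547, 73.99998474121094), 0.0)
10 [286, 190, 58, 38, 483] ((312.8461608886719, 209.26922607421875), (32.74517059326172, 57.6761474609375), 82.87498474121094)
11 [181, 201, 60, 27, 1307] ((210.5942840576172, 214.03689575195312), (22.815006256103516, 58.214481353759766), 84.80557250976562)
12 [182, 246, 39, 46, 822] ((200.90603637695312, 268.36578369140625), (45.87698745727539, 18.105026245117188), 55.00798034667969)
box [[0.5053 0.2385 0.04  ]
 [0.5131 0.0989 0.04  ]
 [0.4572 0.0967 0.04  ]
 [0.4496 0.2334 0.04  ]] 0.13980607582453639 0.055860637292832444 [0.4813 0.1669 0.04  ]
yaw 3.1650723476020897
hub [[ 0.5998 -0.0481  0.106 ]] head [[ 0.6001 -0.0485  0.102 ]]
handle tip [[ 0.5523 -0.2043  0.099 ]] [[ 0.5753 -0.1253  0.099 ]]
fence [[ 0.4568 -0.0076  0.042 ]
 [ 0.4648 -0.128   0.042 ]
 [ 0.5344 -0.1264  0.042 ]
 [ 0.5341 -0.1399  0.042 ]
 [ 0.4549 -0.1447  0.042 ]
 [ 0.4426 -0.0079  0.042 ]]
side box [[0.5141 0.1082 0.04  ]
 [0.4602 0.1043 0.04  ]
 [0.4524 0.2407 0.04  ]
 [0.5054 0.2426 0.04  ]] [0.483 0.174 0.04 ]
hub side [[ 0.6007 -0.0411  0.106 ]]
ramp corners top [[0.551  0.0718 0.    ]
 [0.4254 0.0616 0.    ]] side [[0.5515 0.0733 0.    ]
 [0.4241 0.0647 0.    ]]
```

```bash
cat >> h.py <<'E'
np.set_printoptions(precision=4,suppress=True)
PSI=np.radians(3.8); O=np.array([.493,-.056,0])
def setc():
    c,s=np.cos(PSI),np.sin(PSI); return np.array([[c,-s,0],[s,c,0],[0,0,1]])
def c2w(p): return np.atleast_2d(p)@setc().T+O
def w2c(p): return (np.atleast_2d(p)-O)@setc()
def pose():
    s=env.get_state(); q=np.array(s['orientation']); return np.array(s['tcp_pos']),R.from_quat(q[[1,2,3,0]]).as_matrix(),s
def delta(pt,yaw):
    """target: tool x down, tool y at world yaw (rad) modulo pi"""
    p,Rm,s=pose(); out=[]
    for k in (0,np.pi):
        y=np.array([np.cos(yaw+k),np.sin(yaw+k),0]); x=np.array([0,0,-1.]); Rt=np.c_[x,y,np.cross(x,y)]
        rv=np.degrees(R.from_matrix(Rm.T@Rt).as_rotvec()); out.append((np.abs(rv).max(),rv))
    d=(np.array(pt)-p)@Rm*100
    print('t',round(s['clock'],2),'tcp',p,'tooly',Rm[:,1],'clamp',w2c(p)[0],'F',np.array(s['wrist_force']),'gap',round(s['finger_gap'],4))
    print('shift cm (current tool axes)',d); 
    for o in out: print('  rotvec deg',o[1])
E
python3 - <<'E'
from h import *
b=np.array([.4813,.1669,0]); print('box in clamp',w2c(b))
for y in (.34,):
    t=c2w([.002,y,.13])[0]; print(t); delta(t,PSI)
E
```

```text
box in clamp [[0.0031 0.2232 0.    ]]
[0.4725 0.2834 0.13  ]
t 0.15 tcp [0.2581 0.5134 0.2306] tooly [ 0.4491  0.8935 -0.0014] clamp [-0.1967  0.5838  0.2306] F [0.221  0.2476 0.181 ] gap 0.0854
shift cm (current tool axes) [ 10.0699 -10.9103  29.4902]
  rotvec deg [59.5116  0.0317  0.0772]
  rotvec deg [-120.4884   -0.0894    0.0367]
```

drive_tool([
  [[0,-2,3,6,0,0,0.4],[0,-1,3,6,0,0,0.4],[0,-1,3,6,0,0,0.4],[0,0,3,6,0,0,0.4],[0,0,3,6,0,0,0.4]],
])

```text
clock: 0.57
tcp_pos: [0.3541, 0.3858, 0.2311]
orientation: [0.622, 0.337, 0.622, -0.337]
wrist_force: [0.2, 1.2, 0.1]
finger_gap: 0.0344
```

```bash
python3 - <<'E'
from h import *
delta(c2w([.002,.34,.13])[0],PSI)
E
```

```text
t 0.57 tcp [0.3541 0.3858 0.2311] tooly [ 0.8383  0.5452 -0.    ] clamp [-0.1093  0.4501  0.2311] F [0.163  1.1628 0.08  ] gap 0.0344
shift cm (current tool axes) [10.1116  4.3392 15.0426]
  rotvec deg [29.2396 -0.0002  0.001 ]
  rotvec deg [-150.7604   -0.0013   -0.0003]
```

drive_tool([
  [[0,1.6,2.7,5.85,0,0,0.4],[0,1.6,2.7,5.85,0,0,0.4],[0,1.6,2.7,5.85,0,0,0.4],[0,1.6,2.7,5.85,0,0,0.4],[0,1.6,2.7,5.85,0,0,0.4]],
])

```text
clock: 0.98
tcp_pos: [0.4775, 0.2909, 0.2309]
orientation: [0.516, 0.483, 0.516, -0.483]
wrist_force: [-0.6, 0.6, -0.6]
finger_gap: 0.0338
```

```bash
python3 - <<'E'
from h import *
delta(c2w([.002,.34,.13])[0],PSI)
im=env.read_camera('wrist'); cv2.imwrite('pics/c_wrist.png',im[:,:,::-1])
print(proj('wrist',[[.5053,.2385,.04],[.5131,.0989,.04],[.4572,.0967,.04],[.4496,.2334,.04]]))
E
```

```text
t 0.98 tcp [0.4775 0.2909 0.2309] tooly [ 0.9978  0.0659 -0.0002] clamp [0.0075 0.3472 0.2309] F [-0.6     0.638  -0.6188] gap 0.0338
shift cm (current tool axes) [10.0871 -0.5519  0.7186]
  rotvec deg [-0.0197 -0.0035  0.0112]
  rotvec deg [179.9803   0.0176   0.0055]
[[274.4871 209.166 ]
 [272.3379 306.6171]
 [230.2942 306.0591]
 [227.1407 210.7208]]
```

View pics/c_wrist.png

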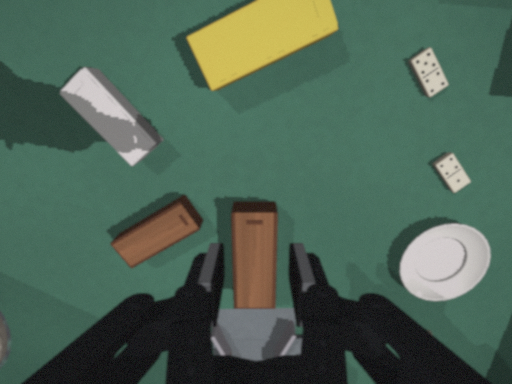

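```bash
python3 - <<'E'
from h import *
im=cv2.imread('pics/c_wrist.png'); a=im[180:384,190:330]; cv2.imwrite('pics/c2.png',cv2.resize(a,None,fx=3.8,fy=2.9,interpolation=cv2.INTER_CUBIC) if 0 else cv2.resize(a,None,fx=2.9,fy=2.9,interpolation=cv2.INTER_CUBIC))
g=im.astype(int)
# brown: r-g large ; subpixel edges along rows
s=(g[:,:,2]-g[:,:,1]).astype(float)
for r in (216,225,240,255,270,285,300):
    row=cv2.GaussianBlur(s,(3,3),0)[r]; 
    xs=np.arange(205,300); v=row[205:300]; mx=np.median(v[40:60]); mn=np.median(v[:20]); th=(mx+mn)/2
    up=[205+i+(th-v[i])/(v[i+1]-v[i]) for i in range(len(v)-1) if v[i]<th<=v[i+1]]; dn=[205+i+(th-v[i])/(v[i+1]-v[i]) for i in range(len(v)-1) if v[i]>=th>v[i+1]]
    if up and dn: 
        P=ray('wrist',[(up[0],r),(dn[-1],r)],.04); print(r,up[0],dn[-1],'clamp',w2c(P)[:,:2].tolist(),P[1,0]-P[0,0])
E
```

```text
216 230.5539033457249 277.1570996978852 clamp [[-0.020348684599058867, 0.284823863001889], [0.03505241850265169, 0.28424522426685933]] 0.055317650665778983
225 230.7118320610687 277.0812883435583 clamp [[-0.02060200793894413, 0.27307686978688495], [0.035112346279166096, 0.2724929376183932]] 0.05563056390614873
240 231.2125468164794 276.6401515151515 clamp [[-0.02074599968934085, 0.2529254418167487], [0.03482996145624916, 0.25233950116989207]] 0.05549260820488172
255 232.8125 275.213768115942 clamp [[-0.01952582819262648, 0.23201244276081306], [0.033309215073670975, 0.23145198950431345]] 0.052756027171685704
270 233.3890625 274.80539772727275 clamp [[-0.019558653777400712, 0.21032320568353696], [0.03302372004971469, 0.20976191048549347]] 0.05250396903302734
285 233.94444444444446 274.37109375 clamp [[-0.019620147252916283, 0.18779923784236033], [0.03269366947577992, 0.18723717030103174]] 0.052236053552106365
300 234.66057692307692 274.0797697368421 clamp [[-0.01947198786436459, 0.16438879800631143], [0.032539347299162205, 0.16382622030663774]] 0.051934270812432404
```

View pics/c2.png

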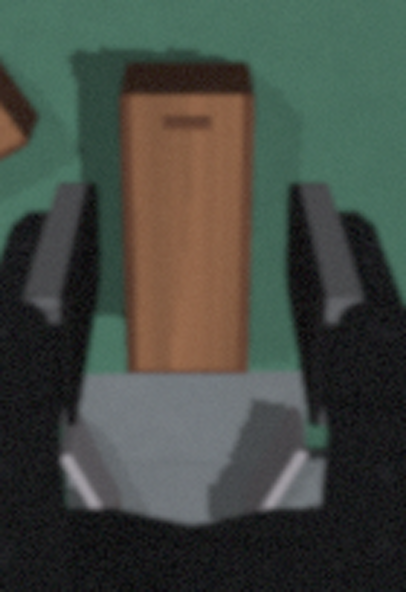

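```bash
python3 - <<'E'
from h import *
c=lambda p: np.array(p)/2.9+[190,180]
P=ray('wrist',c([(65,455),(305,452),(96,508),(270,505)]),.034); print('guides',w2c(P))
P=ray('wrist',c([(80,372),(310,372)]),.0); print('ramp edge',w2c(P))
P=ray('wrist',c([(124,94),(252,94),(130,373),(246,373)]),.04); print('box',w2c(P))
def t(p): return np.array(p)/3.+[160,125]
print('top guides',w2c(ray('top',t([(300,185),(361,207),(393,204),(316,330),(375,297)]),.034)))
E
```

```text
guides [[-0.0535  0.0972  0.034 ]
 [ 0.0632  0.0978  0.034 ]
 [-0.04    0.0635  0.034 ]
 [ 0.0469  0.0645  0.034 ]]
ramp edge [[-0.0491  0.1181  0.    ]
 [ 0.0693  0.1168  0.    ]]
box [[-0.0176  0.2894  0.04  ]
 [ 0.0347  0.2889  0.04  ]
 [-0.0197  0.1505  0.04  ]
 [ 0.0337  0.1499  0.04  ]]
top guides [[ 0.0601  0.1027  0.034 ]
 [ 0.0378  0.0558  0.034 ]
 [ 0.0379  0.0301  0.034 ]
 [-0.0567  0.1008  0.034 ]
 [-0.035   0.052   0.034 ]]
```

```bash
python3 - <<'E'
from h import *
delta(c2w([.005,.335,.018])[0],PSI)
E
```

```text
t 1.03 tcp [0.481  0.287  0.2307] tooly [0.9984 0.0566 0.002 ] clamp [0.0107 0.343  0.2307] F [ 3.3794 -2.1183  0.3646] gap 0.0341
shift cm (current tool axes) [21.2671 -0.6086  0.7455]
  rotvec deg [-0.5544  0.1661 -0.111 ]
  rotvec deg [179.4453  -0.1738  -0.2601]
```

drive_tool([
  [[4,0,0,0,0,0,0.35],[4,0,0,0,0,0,0.35],[4,0,0,0,0,0,0.35],[4,0,0,0,0,0,0.35],[4,0,0,0,0,0,0.35]],
])

```text
clock: 1.45
tcp_pos: [0.4758, 0.2918, 0.0296]
orientation: [0.517, 0.482, 0.517, -0.482]
wrist_force: [1.0, 0.4, -0.0]
finger_gap: 0.0298
```

```bash
python3 - <<'E'
from h import *
delta(c2w([.004,.308,.018])[0],PSI)
E
```

```text
t 1.45 tcp [0.4758 0.2918 0.0296] tooly [0.9975 0.0711 0.0003] clamp [0.0059 0.3481 0.0296] F [ 1.0013  0.3772 -0.0492] gap 0.0298
shift cm (current tool axes) [ 1.1629 -0.2131  4.0123]
  rotvec deg [ 0.2784 -0.0111 -0.0171]
  rotvec deg [-179.7216    0.0269   -0.0174]
```

drive_tool([
  [[1.0,-0.1,0,0,0,0,0.35],[0,-0.1,1.0,0,0,0,0.35],[0,0,1.0,0,0,0,0.35],[0,0,1.0,0,0,0,0.35],[0,0,0,0,0,0,0.35]],
])

```text
clock: 1.87
tcp_pos: [0.4785, 0.2605, 0.024]
orientation: [0.518, 0.484, 0.516, -0.481]
wrist_force: [-1.0, -0.9, 0.2]
finger_gap: 0.0299
```

```bash
python3 - <<'E'
from h import *
delta(c2w([.004,.305,.018])[0],PSI)
im=env.read_camera('top'); cv2.imwrite('pics/d_top.png',cv2.resize(im[120:280,160:360,::-1],None,fx=3.5,fy=3.5,interpolation=cv2.INTER_CUBIC))
E
```

```text
t 1.87 tcp [0.4785 0.2605 0.024 ] tooly [0.9976 0.0688 0.0041] clamp [0.0065 0.3168 0.024 ] F [-1.0147 -0.9154  0.1732] gap 0.0299
shift cm (current tool axes) [ 0.5952 -0.2552  1.1768]
  rotvec deg [ 0.1467 -0.0282 -0.2355]
  rotvec deg [-179.853     0.3697   -0.0443]
```

View pics/d_top.png

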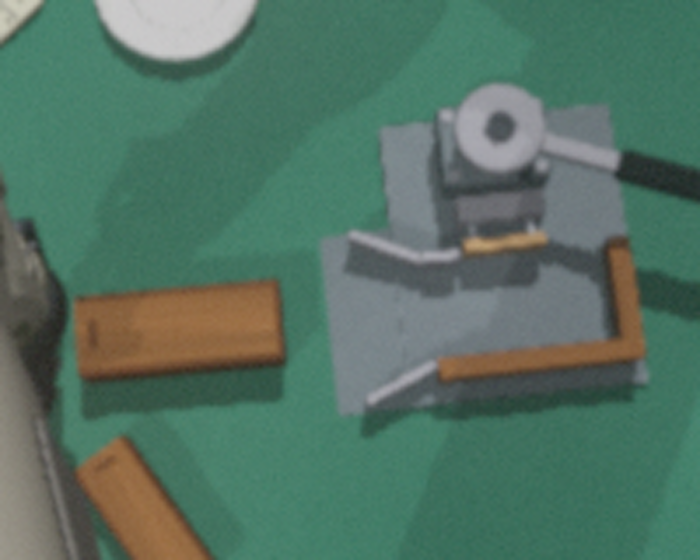

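drive_tool([
  [[0.3,-0.1,0.6,0,0,0,0.35],[0.2,-0.1,0.6,0,0,0,0.35],[0,0,0.8,0,0,0,0.35],[0,0,0.9,0,0,0,0.35],[0,0,1.0,0,0,0,0.35]],
])

```text
clock: 2.33
tcp_pos: [0.4776, 0.223, 0.0168]
orientation: [0.517, 0.482, 0.518, -0.481]
wrist_force: [-0.6, 5.0, 2.5]
finger_gap: 0.0299
```

drive_tool([
  [[0,0,1.0,0,0,0,0.35],[0,0,1.0,0,0,0,0.35],[0,0,1.0,0,0,0,0.35],[0,0,1.0,0,0,0,0.35],[0,0,1.0,0,0,0,0.35]],
])

```text
clock: 2.75
tcp_pos: [0.481, 0.1726, 0.0167]
orientation: [0.517, 0.482, 0.518, -0.481]
wrist_force: [0.3, 5.8, 2.3]
finger_gap: 0.03
```

```bash
python3 - <<'E'
from h import *
delta(c2w([.001,.081,.018])[0],PSI)
im=env.read_camera('top'); cv2.imwrite('pics/e_top.png',cv2.resize(im[120:280,160:360,::-1],None,fx=3.5,fy=3.5,interpolation=cv2.INTER_CUBIC))
im=env.read_camera('wrist'); cv2.imwrite('pics/e_w.png',cv2.resize(im[:,:,::-1],None,fx=1.5,fy=1.5,interpolation=cv2.INTER_CUBIC))
E
```

```text
t 2.75 tcp [0.481  0.1726 0.0167] tooly [0.9975 0.0711 0.0008] clamp [0.0032 0.2289 0.0167] F [0.3267 5.8376 2.3406] gap 0.03
shift cm (current tool axes) [-0.1582 -0.2889 14.7878]
  rotvec deg [ 0.2797 -0.0942 -0.043 ]
  rotvec deg [-179.7202    0.0674   -0.1477]
```

View pics/e_top.png

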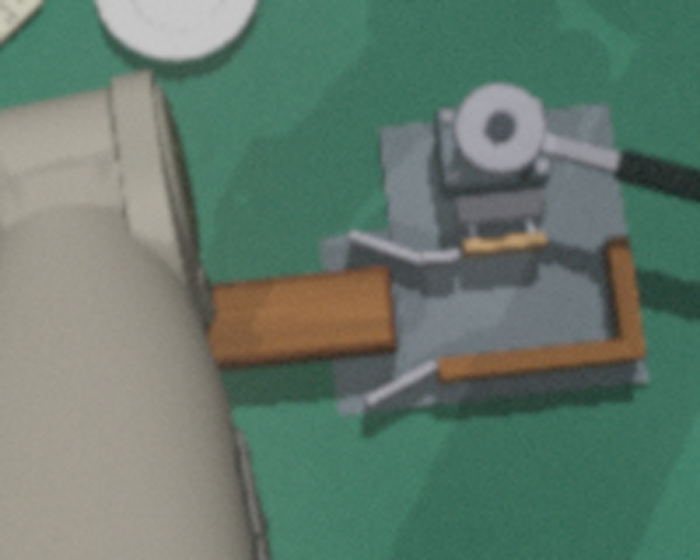

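View pics/e_w.png

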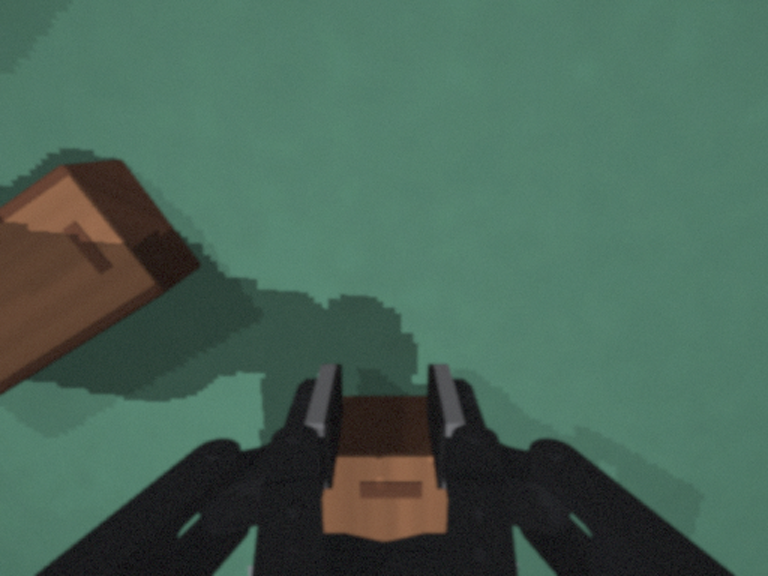

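drive_tool([
  [[0,-0.05,1.0,0,0,0,0.35],[0,-0.05,1.0,0,0,0,0.35],[0,-0.05,1.0,0,0,0,0.35],[0,0,1.0,0,0,0,0.35],[0,0,1.0,0,0,0,0.35]],
])

```text
clock: 3.27
tcp_pos: [0.4825, 0.122, 0.0162]
orientation: [0.517, 0.482, 0.518, -0.482]
wrist_force: [-0.6, 3.6, 0.4]
finger_gap: 0.0302
```

drive_tool([
  [[0,0,1.0,0,0,0,0.35],[0,0,1.0,0,0,0,0.35],[0,0,1.0,0,0,0,0.35],[0,0,1.0,0,0,0,0.35],[0,0,1.0,0,0,0,0.35]],
])

```text
clock: 3.68
tcp_pos: [0.487, 0.0737, 0.0171]
orientation: [0.517, 0.483, 0.518, -0.48]
wrist_force: [-0.8, 9.3, 6.8]
finger_gap: 0.0303
```

```bash
python3 - <<'E'
from h import *
delta(c2w([.001,.081,.018])[0],PSI)
im=env.read_camera('top'); cv2.imwrite('pics/f_top.png',cv2.resize(im[120:280,160:360,::-1],None,fx=3.5,fy=3.5,interpolation=cv2.INTER_CUBIC))
E
```

```text
t 3.68 tcp [0.487  0.0737 0.0171] tooly [0.9974 0.0717 0.0018] clamp [0.0026 0.1299 0.0171] F [-0.7668  9.3222  6.8453] gap 0.0303
shift cm (current tool axes) [-0.1059 -0.1837  4.8848]
  rotvec deg [ 0.3099 -0.2342 -0.1053]
  rotvec deg [-179.6896    0.1651   -0.3672]
```

View pics/f_top.png

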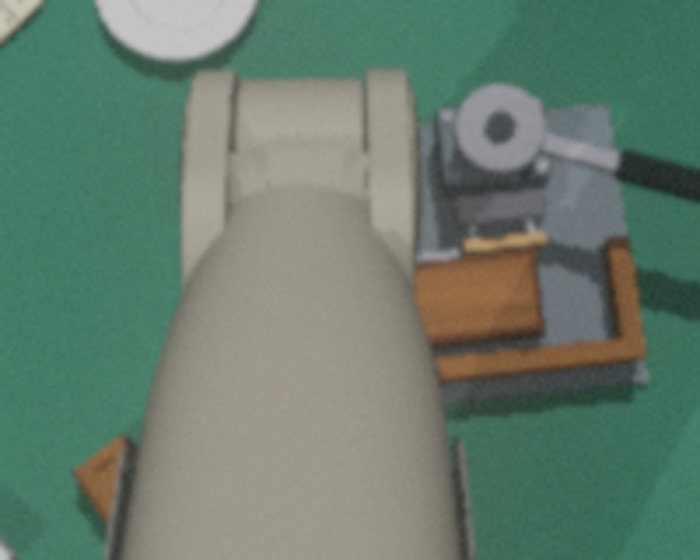

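drive_tool([
  [[-0.1,0,0.8,0,0,0,0.35],[0,0,0.8,0,0,0,0.35],[0,0,0.7,0,0,0,0.35],[0,0,0.6,0,0,0,0.35],[0,0,0.5,0,0,0,0.35]],
])

```text
clock: 4.15
tcp_pos: [0.4888, 0.0386, 0.0174]
orientation: [0.517, 0.482, 0.517, -0.482]
wrist_force: [-0.2, 6.2, 3.0]
finger_gap: 0.0304
```

drive_tool([
  [[0,0,0.3,0,0,0,0.35],[0,0,0.3,0,0,0,0.35],[0,0,0.2,0,0,0,0.35],[0,0,0.2,0,0,0,0.35],[0,0,0.1,0,0,0,0.35]],
])

```text
clock: 4.57
tcp_pos: [0.4895, 0.0282, 0.0174]
orientation: [0.517, 0.482, 0.518, -0.482]
wrist_force: [-0.5, 4.7, 4.8]
finger_gap: 0.0299
```

```bash
python3 - <<'E'
from h import *
delta(c2w([.001,.081,.018])[0],PSI)
im=env.read_camera('top'); cv2.imwrite('pics/g_top.png',cv2.resize(im[120:280,160:360,::-1],None,fx=3.5,fy=3.5,interpolation=cv2.INTER_CUBIC))
E
```

```text
t 4.57 tcp [0.4895 0.0282 0.0174] tooly [0.9975 0.0711 0.0002] clamp [0.0021 0.0843 0.0174] F [-0.4984  4.703   4.7645] gap 0.0299
shift cm (current tool axes) [-0.0614 -0.1143  0.3249]
  rotvec deg [ 0.2751 -0.0257 -0.0119]
  rotvec deg [-179.7249    0.0187   -0.0404]
```

View pics/g_top.png

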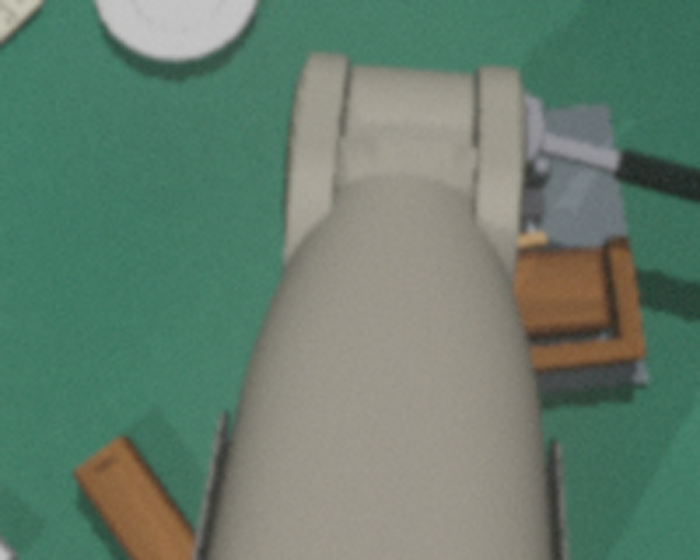

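drive_tool([
  [[0,0,0.1,0,0,0,0.35],[0,0,0.1,0,0,0,0.35],[0,0,0.1,0,0,0,0.35],[0,0,0.1,0,0,0,0.35],[0,0,0.1,0,0,0,0.35]],
])

```text
clock: 5.03
tcp_pos: [0.4898, 0.0235, 0.0174]
orientation: [0.517, 0.482, 0.518, -0.482]
wrist_force: [-0.5, 6.0, 3.5]
finger_gap: 0.0297
```

drive_tool([
  [[0,0,0.1,0,0,0,0.35],[0,0,0.1,0,0,0,0.35],[0,0,0.1,0,0,0,0.35],[0,0,0,0,0,0,0.35],[0,0,0,0,0,0,0.35]],
])

```text
clock: 5.45
tcp_pos: [0.4898, 0.0226, 0.0174]
orientation: [0.517, 0.483, 0.519, -0.48]
wrist_force: [-0.6, 12.8, 6.0]
finger_gap: 0.03
```

drive_tool([
  [[0,0,0.1,0,0,0,0.35],[0,0,0.1,0,0,0,0.35],[0,0,0,0,0,0,0.35],[0,0,0,0,0,0,0.35],[0,0,0,0,0,0,0.35]],
])

```text
clock: 5.87
tcp_pos: [0.4896, 0.0226, 0.0174]
orientation: [0.516, 0.483, 0.52, -0.479]
wrist_force: [-1.0, 21.1, 7.3]
finger_gap: 0.0301
```

```bash
python3 - <<'E'
from h import *
delta(c2w([.001,.081,.018])[0],PSI)
im=env.read_camera('top'); cv2.imwrite('pics/i_top.png',cv2.resize(im[160:240,290:360,::-1],None,fx=7,fy=7,interpolation=cv2.INTER_CUBIC))
E
```

```text
t 5.87 tcp [0.4896 0.0226 0.0174] tooly [0.9973 0.0741 0.0005] clamp [0.0018 0.0786 0.0174] F [-0.9796 21.1267  7.2942] gap 0.0301
shift cm (current tool axes) [-0.0542 -0.0806 -0.239 ]
  rotvec deg [ 0.4495 -0.5229 -0.0238]
  rotvec deg [-179.5487    0.0373   -0.8194]
```

View pics/i_top.png

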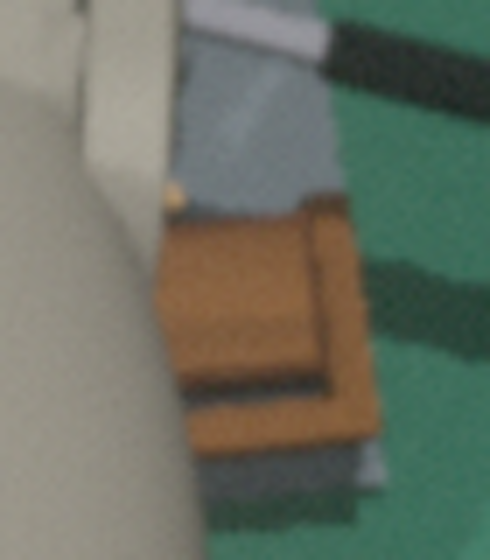

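```bash
python3 - <<'E'
from h import *
im=cv2.imread('pics/a_top.png'); hsv=cv2.cvtColor(im,cv2.COLOR_BGR2HSV)
sub=im[150:190,325:385].max(2); m=(sub<70).astype(np.uint8)
n,l,st,c=cv2.connectedComponentsWithStats(m); i=1+st[1:,4].argmax(); pts=np.argwhere(l==i)[:,::-1].astype(np.float32)+[325,150]
print(st[i],c[i]); vx,vy,x0,y0=cv2.fitLine(pts.astype(np.float32),cv2.DIST_L2,0,.01,.01).ravel(); t=((pts-[x0,y0])@[vx,vy]); print(t.min(),t.max())
e=ray('top',[[x0+vx*t.min(),y0+vy*t.min()],[x0,y0],[x0+vx*t.max(),y0+vy*t.max()]],.097); print(e)
g=cv2.cvtColor(im,cv2.COLOR_BGR2GRAY); big=cv2.resize(g[135:185,275:330],None,fx=6,fy=6,interpolation=cv2.INTER_CUBIC)
c=cv2.HoughCircles(big,cv2.HOUGH_GRADIENT,1,50,param1=80,param2=20,minRadius=60,maxRadius=95); print(c)
for q in c[0][:2]:
    px=[(q[0]+.5)/6-.5+275,(q[1]+.5)/6-.5+135]; A=ray('top',px,.102)[0]; r=np.linalg.norm(ray('top',[px[0]+q[2]/6,px[1]],.102)[0]-A); print(px,A,r, w2c(A),[np.linalg.norm((p-A)[:2]) for p in e], [np.degrees(np.arctan2((p-A)[1],(p-A)[0])) for p in e])
E
```

```text
[ 11  14  36  16 295] [29.     21.4644]
-18.01986757841769 17.85533150109586
[[ 0.5756 -0.1255  0.097 ]
 [ 0.5635 -0.1645  0.097 ]
 [ 0.5517 -0.203   0.097 ]]
NoneTraceback (most recent call last):
  File "<stdin>", line 9, in <module>
TypeError: 'NoneType' object is not subscriptable
```

drive_tool([
  [[0,0,-0.4,0,0,0,0.35],[0,0,-0.6,0,0,0,0.35],[0,0,-1.5,0,0,0,0.35],[0,0,-2,0,0,0,0.35],[-3,0,-1,0,0,0,0.35]],
])

```text
clock: 6.33
tcp_pos: [0.4818, 0.0735, 0.0428]
orientation: [0.515, 0.479, 0.519, -0.485]
wrist_force: [-0.5, -0.8, -0.2]
finger_gap: 0.03
```

drive_tool([
  [[-4,0,0,0,0,0,0.35],[-4,0,0,0,0,0,0.35],[-4,0,0,0,0,0,0.35],[-4,0,0,0,0,0,0.35],[0,0,0,0,0,0,0.35]],
])

```text
clock: 6.75
tcp_pos: [0.4904, 0.0723, 0.2152]
orientation: [0.521, 0.485, 0.513, -0.48]
wrist_force: [1.4, -0.6, 0.6]
finger_gap: 0.03
```

```bash
python3 - <<'E'
from h import *
delta(c2w([.107-.12*np.sin(.363),-.12*np.cos(.363),.15])[0],PSI-.363)
C=cam('wrist');im=env.read_camera('wrist'); cv2.imwrite('pics/j_w.png',cv2.resize(im[:,:,::-1],None,fx=1.5,fy=1.5,interpolation=cv2.INTER_CUBIC))
im=env.read_camera('top'); cv2.imwrite('pics/j_top.png',cv2.resize(im[120:280,260:400,::-1],None,fx=3.5,fy=3.5,interpolation=cv2.INTER_CUBIC))
E
```

```text
t 6.75 tcp [0.4904 0.0723 0.2152] tooly [0.9974 0.0704 0.0124] clamp [0.0059 0.1282 0.2152] F [ 1.3796 -0.5973  0.5704] gap 0.03
shift cm (current tool axes) [ 6.6626  5.6706 24.0383]
  rotvec deg [21.0326  0.0476 -0.7331]
  rotvec deg [-158.9642    1.0286    0.0667]
```

View pics/j_w.png

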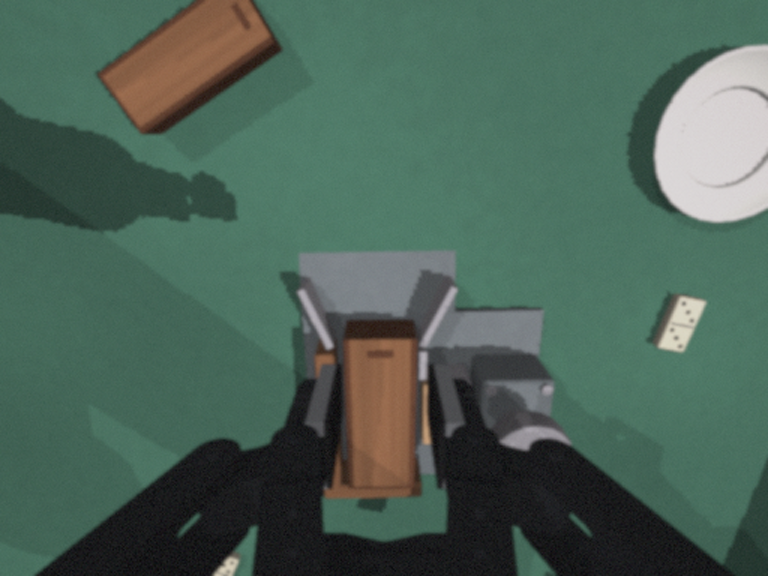

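View pics/j_top.png

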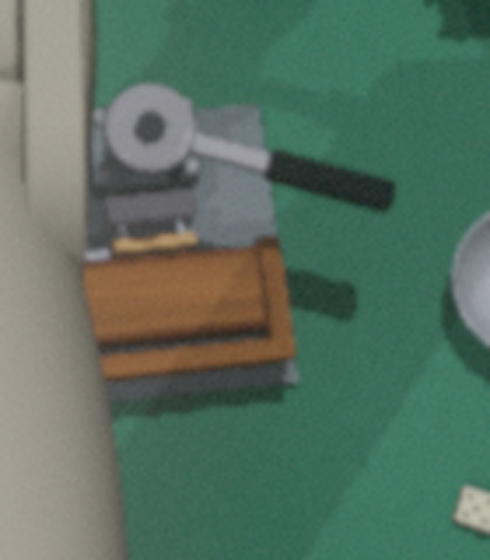

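drive_tool([
  [[0,1.2,3.8,4.2,0,0,0.4],[0,1.4,3.8,4.2,0,0,0.4],[0,1.6,3.8,4.2,0,0,0.4],[0,1.8,3.7,4.2,0,0,0.4],[0,2.0,3.6,4.2,0,0,0.4]],
])

```text
clock: 7.27
tcp_pos: [0.5509, -0.1218, 0.2048]
orientation: [-0.419, -0.568, -0.421, 0.57]
wrist_force: [1.6, -0.1, 0.5]
finger_gap: 0.0345
```

drive_tool([
  [[0,0,0,0,0,0,0.4],[0,0,0,0,0,0,0.4],[0,0,0,0,0,0,0.4],[0,0,0,0,0,0,0.4],[0,0,0,0,0,0,0.4]],
])

```text
clock: 7.68
tcp_pos: [0.5511, -0.1186, 0.2068]
orientation: [-0.421, -0.567, -0.422, 0.568]
wrist_force: [-0.4, 0.5, 0.0]
finger_gap: 0.0338
```

```bash
cat >> h.py <<'E'
AX=np.array([.5999,-.0482,0])
def grip(th,z=.072,r=.12):
    yaw=PSI-th; return AX+np.array([np.sin(yaw)*r,-np.cos(yaw)*r,z]),yaw
E
python3 - <<'E'
from h import *
p,y=grip(.365); print(p); delta(p,y)
C=cam('wrist');im=env.read_camera('wrist'); cv2.imwrite('pics/k_w.png',cv2.resize(im[:,:,::-1],None,fx=1.5,fy=1.5,interpolation=cv2.INTER_CUBIC))
E
```

```text
[ 0.5646 -0.1629  0.072 ]
t 7.68 tcp [ 0.5511 -0.1186  0.2068] tooly [ 0.9572 -0.2895 -0.0013] clamp [ 0.0539 -0.0663  0.2068] F [-0.4331  0.5165  0.0122] gap 0.0338
shift cm (current tool axes) [13.4735  2.5881  3.8529]
  rotvec deg [0.2849 0.0002 0.0763]
  rotvec deg [-179.715    -0.1197    0.0004]
```

View pics/k_w.png

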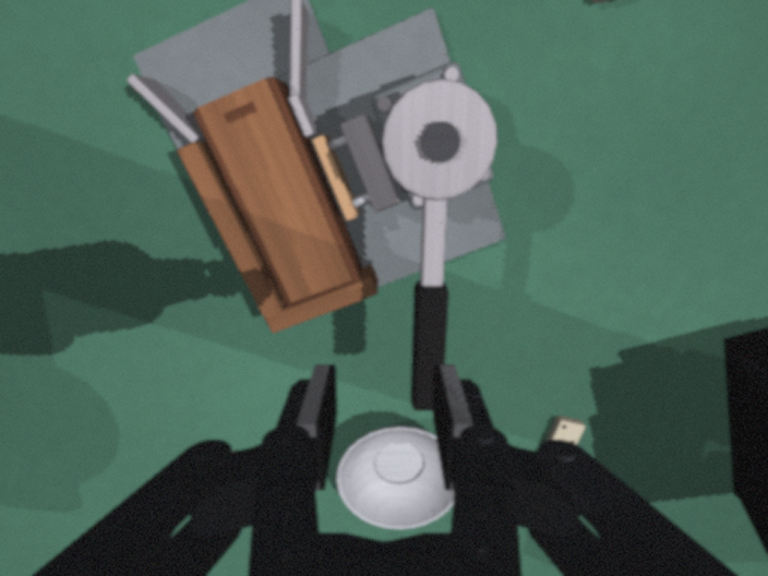

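```bash
python3 - <<'E'
from h import *
P=ray('wrist',np.array([(437,141)])/1.5,.106); print('hub',P,w2c(P))
P=ray('wrist',np.array([(430,286),(424,408)])/1.5,.099); print('handle',P,[np.linalg.norm((p-AX)[:2]) for p in P])
print('pad',w2c(ray('wrist',np.array([(312,138),(346,219),(326,136),(357,214)])/1.5,.044)))
print('jaw',w2c(ray('wrist',np.array([(341,122),(376,211),(368,112),(398,200)])/1.5,.046)))
print('box',w2c(ray('wrist',np.array([(197,108),(273,78),(286,306),(362,280)])/1.5,.048)))
print('fence in',w2c(ray('wrist',np.array([(197,143),(281,308)])/1.5,.042)))
E
```

```text
hub [[ 0.5999 -0.0486  0.106 ]] [[0.1072 0.0003 0.106 ]]
handle [[ 0.5766 -0.1249  0.099 ]
 [ 0.5517 -0.2031  0.099 ]] [np.float64(0.08019294150760092), np.float64(0.16222275416149157)]
pad [[ 0.0394  0.0267  0.044 ]
 [ 0.0401 -0.0287  0.044 ]
 [ 0.0482  0.0247  0.044 ]
 [ 0.0483 -0.0282  0.044 ]]
jaw [[ 0.0604  0.0289  0.046 ]
 [ 0.0611 -0.0305  0.046 ]
 [ 0.0783  0.0284  0.046 ]
 [ 0.0772 -0.0288  0.046 ]]
box [[-0.0191  0.0675  0.048 ]
 [ 0.0318  0.0662  0.048 ]
 [-0.0224 -0.0704  0.048 ]
 [ 0.035  -0.0713  0.048 ]]
fence in [[-0.0312  0.05    0.042 ]
 [-0.0285 -0.0722  0.042 ]]
```

drive_tool([
  [[2,1.3,1.9,0,0,0,0.4],[2,1.3,1.9,0,0,0,0.4],[3,0,0,0,0,0,0.4],[0,0,0,0,0,0,0.4],[0,0,0,0,0,0,0.4]],
])

```text
clock: 8.15
tcp_pos: [0.564, -0.1623, 0.1361]
orientation: [-0.42, -0.567, -0.423, 0.569]
wrist_force: [0.3, -0.1, 0.6]
finger_gap: 0.0343
```

```bash
python3 - <<'E'
from h import *
p,y=grip(.365); print(p); delta(p,y)
C=cam('wrist');im=env.read_camera('wrist'); cv2.imwrite('pics/l_w.png',cv2.resize(im[:,:,::-1],None,fx=1.5,fy=1.5,interpolation=cv2.INTER_CUBIC))
E
```

```text
[ 0.5646 -0.1629  0.072 ]
t 8.15 tcp [ 0.564  -0.1623  0.1361] tooly [ 0.9569 -0.2903 -0.0045] clamp [ 0.0638 -0.1108  0.1361] F [ 0.293  -0.1202  0.5503] gap 0.0343
shift cm (current tool axes) [6.409  0.1056 0.0442]
  rotvec deg [ 0.2392 -0.0426  0.2564]
  rotvec deg [-179.7604   -0.4023   -0.0668]
```

View pics/l_w.png

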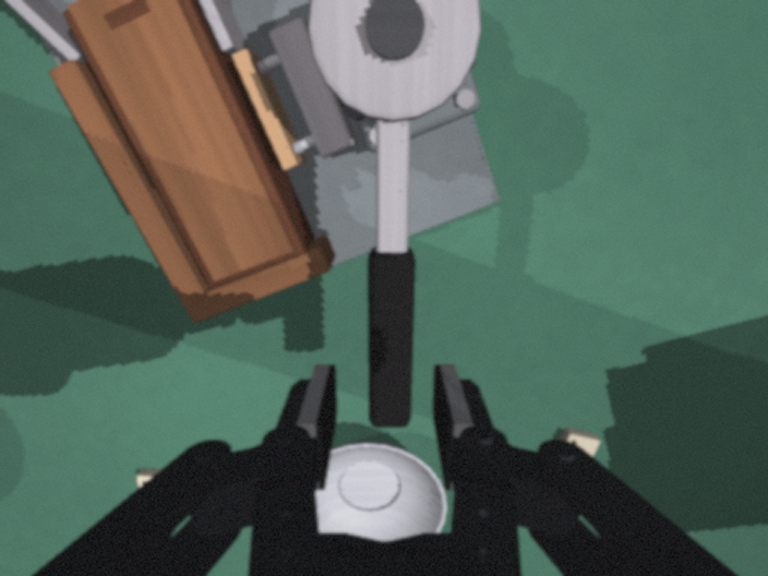

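drive_tool([
  [[2,0.1,0,0,0,0,0.4],[2,0,0,0,0,0,0.4],[2,0,0,0,0,0,0.4],[0.3,0,0,0,0,0,0.4],[0,0,0,0,0,0,0.4]],
])

```text
clock: 8.62
tcp_pos: [0.5665, -0.1633, 0.075]
orientation: [-0.421, -0.568, -0.421, 0.568]
wrist_force: [-0.0, -1.0, -0.3]
finger_gap: 0.034
```

```bash
python3 - <<'E'
from h import *
p,y=grip(.365); print(p); delta(p,y)
E
```

```text
[ 0.5646 -0.1629  0.072 ]
t 8.62 tcp [ 0.5665 -0.1633  0.075 ] tooly [ 0.957  -0.2902 -0.0004] clamp [ 0.0662 -0.1119  0.075 ] F [-0.0341 -0.9535 -0.2954] gap 0.034
shift cm (current tool axes) [ 0.2988 -0.1938  0.0163]
  rotvec deg [ 0.2407 -0.0082  0.0238]
  rotvec deg [-179.7593   -0.0373   -0.0129]
```

drive_tool([
  [[0.2,-0.2,0,0,0,0,0.32],[0,1.0,-0.04,-5,0,0,0.32],[0,1.46,-0.09,-7,0,0,0.32],[0,1.46,-0.09,-7,0,0,0.32],[0,1.46,-0.09,-7,0,0,0.32]],
])

```text
clock: 9.03
tcp_pos: [0.6187, -0.1677, 0.0745]
orientation: [0.54, 0.457, 0.539, -0.458]
wrist_force: [-2.6, 0.1, 0.3]
finger_gap: 0.0273
```

```bash
cat >> h.py <<'E'
def wr():
    p,Rm,s=pose(); v=(p-AX)[:2]; r=np.hypot(*v); th=PSI-np.arctan2(v[0],-v[1]); yaw=np.arctan2(Rm[1,1],Rm[0,1])
    F=np.array(s['wrist_force'])@Rm
    print('t %.2f r %.4f th_pos %.3f th_yaw %.3f z %.4f Ftool %s gap %.4f'%(s['clock'],r,th,PSI-yaw,p[2],F,s['finger_gap']))
E
python3 -c "
from h import *
wr()"
```

```text
t 9.03 r 0.1209 th_pos -0.090 th_yaw -0.097 z 0.0745 Ftool [-0.3254 -2.5163 -0.5134] gap 0.0273
```

drive_tool([
  [[0,1.46,-0.09,-7,0,0,0.32],[0,1.46,-0.09,-7,0,0,0.32],[0,1.46,-0.09,-7,0,0,0.32],[0,1.46,-0.09,-7,0,0,0.32],[0,0.6,-0.02,-3,0,0,0.32]],
])

```text
clock: 9.45
tcp_pos: [0.6783, -0.1405, 0.0746]
orientation: [0.643, 0.296, 0.641, -0.296]
wrist_force: [-0.2, -0.6, -0.3]
finger_gap: 0.0274
```

```bash
python3 - <<'E'
from h import *
wr()
C=cam('wrist');im=env.read_camera('wrist'); cv2.imwrite('pics/m_w.png',cv2.resize(im[:,:,::-1],None,fx=1.5,fy=1.5,interpolation=cv2.INTER_CUBIC))
im=env.read_camera('top'); cv2.imwrite('pics/m_top.png',cv2.resize(im[120:280,260:400,::-1],None,fx=3.5,fy=3.5,interpolation=cv2.INTER_CUBIC))
wr()
E
```

```text
t 9.45 r 0.1210 th_pos -0.638 th_yaw -0.639 z 0.0746 Ftool [ 0.286  -0.5407  0.2652] gap 0.0274
t 9.55 r 0.1205 th_pos -0.637 th_yaw -0.634 z 0.0743 Ftool [-0.2234 -0.1548  0.049 ] gap 0.0270
```

View pics/m_w.png

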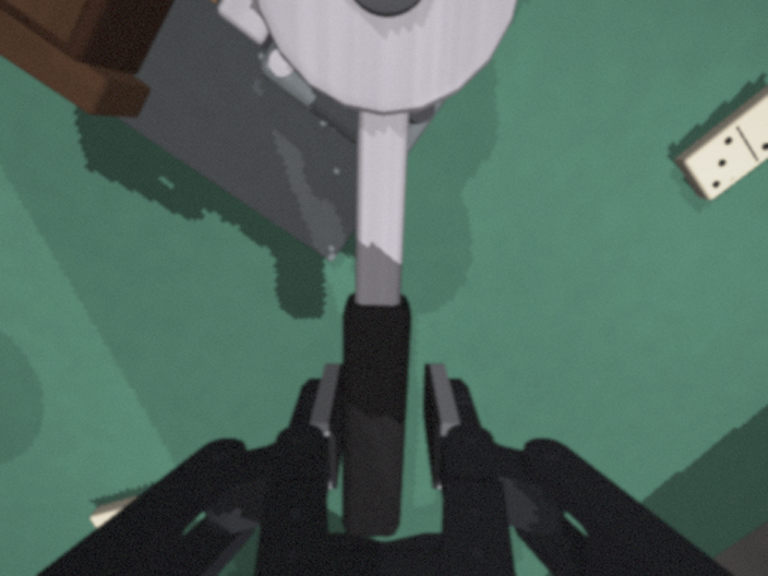

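View pics/m_top.png

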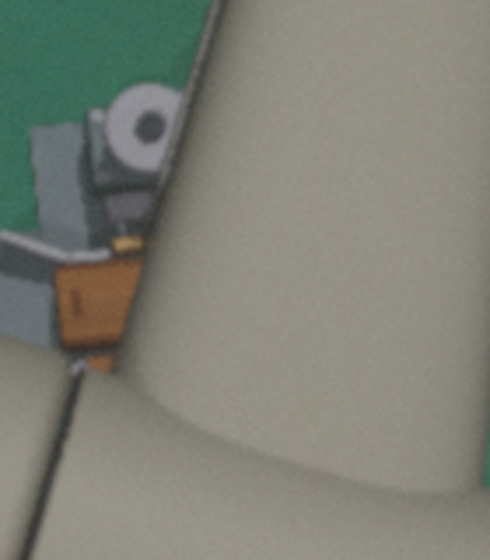

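drive_tool([
  [[0,-0.85,-0.03,4,0,0,0.32],[0,-1.46,-0.09,7,0,0,0.32],[0,-1.46,-0.09,7,0,0,0.32],[0,-1.46,-0.09,7,0,0,0.32],[0,-1.46,-0.09,7,0,0,0.32]],
])

```text
clock: 9.97
tcp_pos: [0.6159, -0.1679, 0.0738]
orientation: [0.533, 0.467, 0.531, -0.465]
wrist_force: [1.7, 2.3, -0.0]
finger_gap: 0.0276
```

drive_tool([
  [[0,-1.46,-0.09,7,0,0,0.32],[0,-1.46,-0.09,7,0,0,0.32],[0,-1.46,-0.09,7,0,0,0.32],[0,-1.46,-0.09,7,0,0,0.32],[0,-1.46,-0.09,7,0,0,0.32]],
])

```text
clock: 10.38
tcp_pos: [0.5451, -0.1564, 0.0741]
orientation: [0.368, 0.605, 0.366, -0.603]
wrist_force: [2.7, 1.1, -0.7]
finger_gap: 0.0274
```

```bash
python3 - <<'E'
from h import *
wr()
C=cam('wrist');im=env.read_camera('wrist'); cv2.imwrite('pics/n_w.png',cv2.resize(im[:,:,::-1],None,fx=1.5,fy=1.5,interpolation=cv2.INTER_CUBIC))
im=env.read_camera('top'); cv2.imwrite('pics/n_top.png',cv2.resize(im[120:280,260:400,::-1],None,fx=3.5,fy=3.5,interpolation=cv2.INTER_CUBIC))
wr()
E
```

```text
t 10.38 r 0.1213 th_pos 0.535 th_yaw 0.545 z 0.0741 Ftool [ 0.7135  1.841  -2.2245] gap 0.0274
t 10.48 r 0.1214 th_pos 0.551 th_yaw 0.539 z 0.0739 Ftool [ 0.7904  1.0588 -0.0331] gap 0.0272
```

View pics/n_w.png

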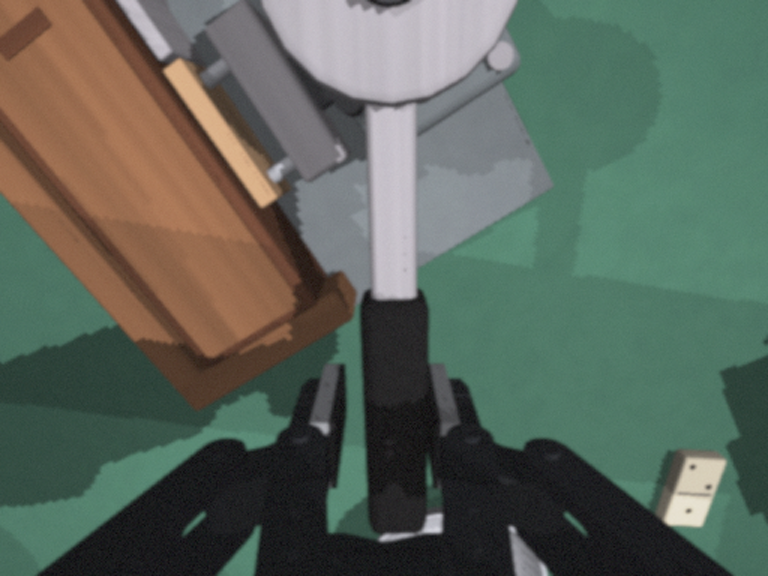

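View pics/n_top.png

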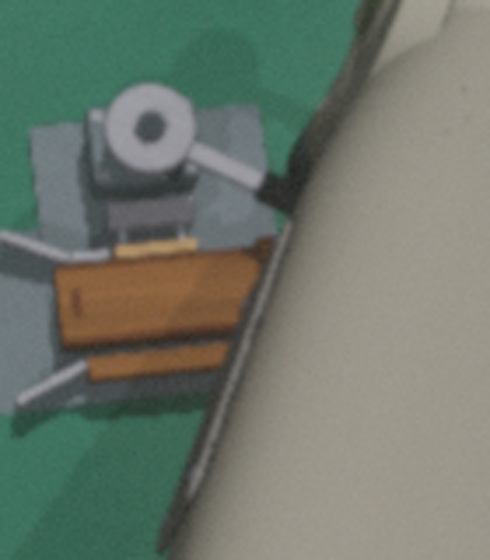

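```bash
python3 - <<'E'
from h import *
print('pad',w2c(ray('wrist',np.array([(163,66),(264,208),(183,57),(280,196)])/1.5,.044)))
print('jaw',w2c(ray('wrist',np.array([(208,35),(306,181),(341,152)])/1.5,.046)))
print('stop',w2c(ray('wrist',np.array([(204,360),(325,275)])/1.5,.048)))
E
```

```text
pad [[ 0.0331  0.0276  0.044 ]
 [ 0.0343 -0.0294  0.044 ]
 [ 0.0407  0.0263  0.044 ]
 [ 0.0421 -0.0288  0.044 ]]
jaw [[ 0.0525  0.0265  0.046 ]
 [ 0.0538 -0.0293  0.046 ]
 [ 0.0703 -0.0273  0.046 ]]
stop [[-0.0224 -0.0675  0.048 ]
 [ 0.0406 -0.0624  0.048 ]]
```

drive_tool([
  [[0,0.85,-0.03,-4,0,0,0.32],[0,1.46,-0.09,-7,0,0,0.32],[0,1.46,-0.09,-7,0,0,0.32],[0,1.46,-0.09,-7,0,0,0.32],[0,1.46,-0.09,-7,0,0,0.32]],
])

```text
clock: 10.9
tcp_pos: [0.6105, -0.1694, 0.0732]
orientation: [0.524, 0.475, 0.523, -0.475]
wrist_force: [0.3, -0.9, 0.1]
finger_gap: 0.0272
```

drive_tool([
  [[0,1.46,-0.09,-7,0,0,0.32],[0,1.46,-0.09,-7,0,0,0.32],[0,1.46,-0.09,-7,0,0,0.32],[0,0.6,-0.02,-3,0,0,0.32],[0,0,0,0,0,0,0.32]],
])

```text
clock: 11.32
tcp_pos: [0.6588, -0.1538, 0.0729]
orientation: [0.611, 0.357, 0.61, -0.357]
wrist_force: [0.7, 0.2, -1.0]
finger_gap: 0.0278
```

```bash
python3 - <<'E'
from h import *
wr()
E
```

```text
t 11.32 r 0.1209 th_pos -0.443 th_yaw -0.445 z 0.0729 Ftool [1.0503 0.7453 0.1845] gap 0.0278
```

drive_tool([
  [[0,-1.05,-0.04,5,0,0,0.32],[0,-1.46,-0.09,7,0,0,0.32],[0,-1.46,-0.09,7,0,0,0.32],[0,-1.46,-0.09,7,0,0,0.32],[0,-1.46,-0.09,7,0,0,0.32]],
])

```text
clock: 11.73
tcp_pos: [0.5904, -0.1692, 0.0728]
orientation: [0.481, 0.519, 0.48, -0.518]
wrist_force: [1.6, 1.0, 0.3]
finger_gap: 0.0273
```

drive_tool([
  [[0,-1.46,-0.09,7,0,0,0.32],[0,-1.46,-0.09,7,0,0,0.32],[0,-1.46,-0.09,7,0,0,0.32],[0,-1.05,-0.04,5,0,0,0.32],[0,0,0,0,0,0,0.32]],
])

```text
clock: 12.15
tcp_pos: [0.5375, -0.1528, 0.0731]
orientation: [0.353, 0.613, 0.353, -0.613]
wrist_force: [1.4, -0.6, -1.0]
finger_gap: 0.0273
```

```bash
python3 - <<'E'
from h import *
wr()
C=cam('wrist');im=env.read_camera('wrist'); cv2.imwrite('pics/o_w.png',cv2.resize(im[:,:,::-1],None,fx=1.5,fy=1.5,interpolation=cv2.INTER_CUBIC))
wr()
E
```

```text
t 12.15 r 0.1218 th_pos 0.604 th_yaw 0.591 z 0.0731 Ftool [ 0.9641  1.5588 -0.1597] gap 0.0273
t 12.20 r 0.1217 th_pos 0.594 th_yaw 0.587 z 0.0731 Ftool [0.5938 0.3344 1.0823] gap 0.0274
```

View pics/o_w.png

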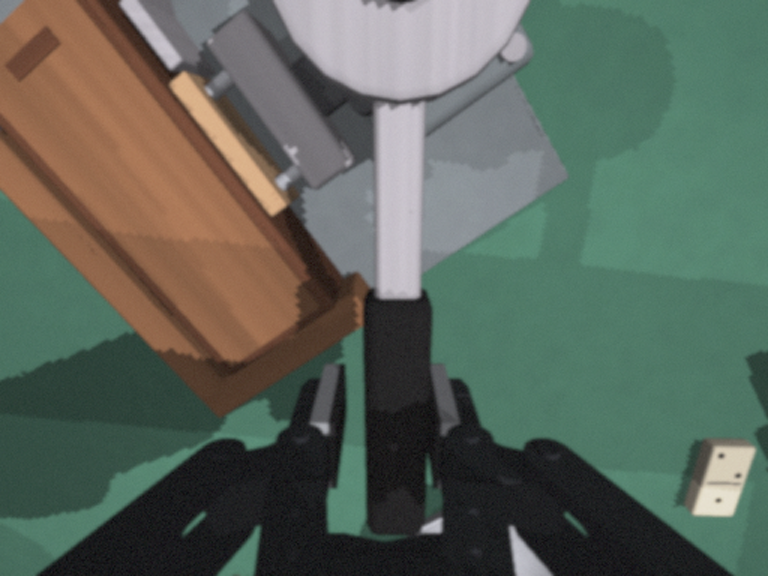

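```bash
python3 - <<'E'
from h import *
im=cv2.imread('pics/o_w.png')[0:400,0:500]; cv2.imwrite('pics/o2.png',cv2.resize(im,None,fx=1.5,fy=1.5))
print('pad',w2c(ray('wrist',np.array([(170,80),(276,216),(187,71),(290,203)])/1.5,.044)))
print('jaw',w2c(ray('wrist',np.array([(209,35),(314,188)])/1.5,.046)))
print('box',w2c(ray('wrist',np.array([(92,2),(320,303),(235,361)])/1.5,.048)))
print('fence',w2c(ray('wrist',np.array([(0,130),(215,363)])/1.5,.042)))
E
```

```text
pad [[ 0.034   0.0257  0.044 ]
 [ 0.0354 -0.0313  0.044 ]
 [ 0.0408  0.0246  0.044 ]
 [ 0.0427 -0.0304  0.044 ]]
jaw [[ 0.0546  0.028   0.046 ]
 [ 0.0539 -0.0309  0.046 ]]
box [[ 0.03    0.0552  0.048 ]
 [ 0.0298 -0.0679  0.048 ]
 [-0.0144 -0.069   0.048 ]]
fence [[-0.0285  0.048   0.042 ]
 [-0.0257 -0.0665  0.042 ]]
```

View pics/o2.png

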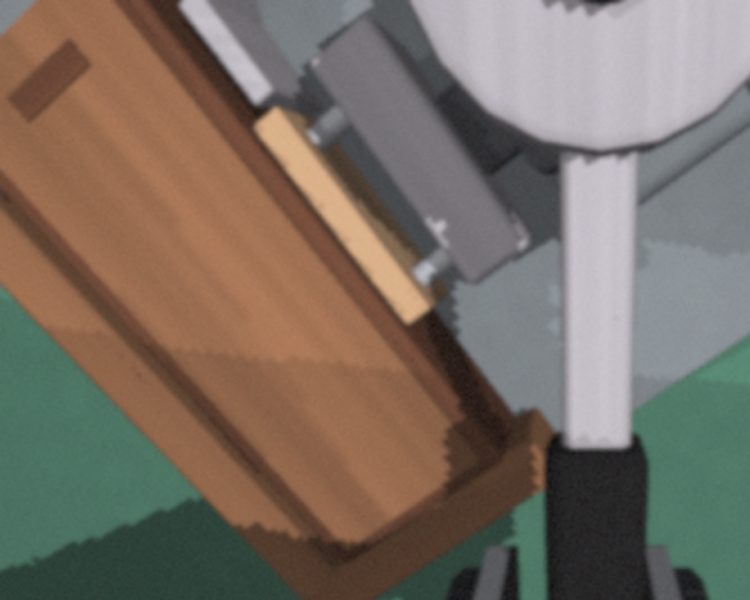

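```bash
python3 - <<'E'
from h import *
wr()
im=env.read_camera('top')[:,:,::-1]; cv2.imwrite('pics/p_topfull.png',im)
cv2.imwrite('pics/p_top.png',cv2.resize(im[150:230,275:345],None,fx=7,fy=7,interpolation=cv2.INTER_CUBIC))
a=cv2.imread('pics/a_top.png'); cv2.imwrite('pics/p_top0.png',cv2.resize(a[150:230,275:345],None,fx=7,fy=7,interpolation=cv2.INTER_CUBIC))
E
```

```text
t 12.20 r 0.1217 th_pos 0.594 th_yaw 0.587 z 0.0731 Ftool [0.5938 0.3344 1.0823] gap 0.0274
```

View pics/p_top.png

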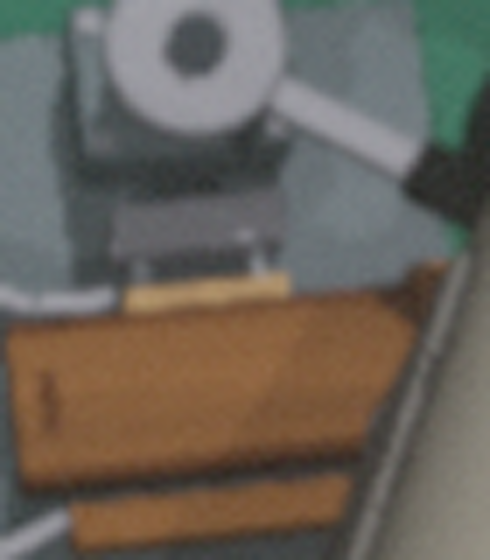

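View pics/p_top0.png

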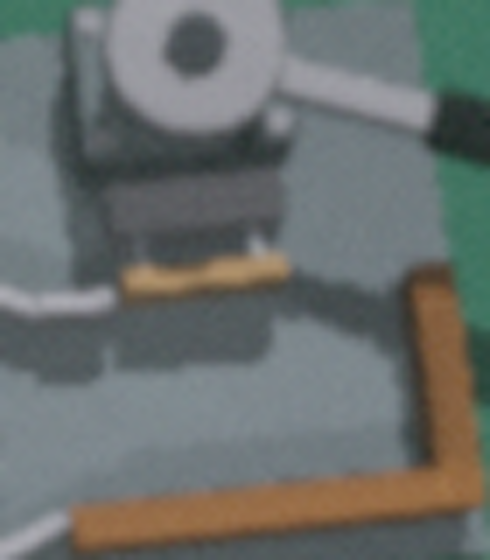

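```bash
cat >> h.py <<'E'
def sub(im,u0=285,v0=170,f=4):
    """profiles along clamp x over the jaw on the top picture: colour edges"""
    K,T=cam('top'); out=[]
    xs=np.arange(.015,.085,.0005)
    for z,ys in ((.044,np.linspace(-.022,.022,23)),):
        acc=[]
        for y in ys:
            P=c2w(np.c_[xs,np.full(len(xs),y),np.full(len(xs),z)]); uv=proj('top',P).astype(np.float32)
            acc.append(cv2.remap(im,uv[:,0].reshape(1,-1),uv[:,1].reshape(1,-1),cv2.INTER_LINEAR)[0])
        out.append(np.mean(acc,0))
    return xs,out[0]
E
python3 - <<'E'
from h import *
d={'a':cv2.imread('pics/a_top.png'),'p':cv2.imread('pics/p_topfull.png')}
n=cv2.imread('pics/n_top.png'); b=np.zeros_like(d['a']); b[120:280,260:400]=cv2.resize(n,(140,160),interpolation=cv2.INTER_AREA); d['n']=b
for k in 'anp':
    xs,v=sub(d[k]); 
    print(k); print(' '.join('%d:%d/%d'%(x*1e3,r[2],r[2]-r[0]) for x,r in zip(xs[::3],v[::3])))
E
```

```text
a
15:90/-11 16:86/-11 18:85/-11 19:85/-11 21:84/-11 22:85/-10 24:85/-10 25:84/-10 27:83/-10 28:83/-11 30:83/-10 31:83/-8 33:83/-4 34:84/2 36:86/13 37:95/26 39:114/40 40:137/52 42:155/60 43:161/61 45:155/56 46:141/45 48:121/28 49:102/10 51:89/-2 52:80/-7 54:77/-8 55:74/-7 57:73/-6 58:74/-5 60:78/-5 61:84/-5 63:88/-5 64:91/-5 66:91/-5 67:91/-5 69:91/-5 70:92/-5 72:92/-5 73:90/-5 75:87/-5 76:81/-5 78:71/-6 79:61/-6 81:55/-7 82:52/-8 84:53/-8
n
15:140/76 16:139/75 18:138/76 19:138/76 21:138/76 22:137/75 24:136/74 25:135/73 27:132/71 28:127/67 30:119/62 31:112/57 33:113/54 34:124/54 36:141/58 37:158/63 39:167/66 40:165/63 42:155/54 43:134/39 45:109/21 46:89/6 48:77/-1 49:74/-4 51:73/-3 52:76/-3 54:79/-3 55:85/-3 57:91/-3 58:96/-4 60:99/-3 61:99/-3 63:99/-4 64:99/-4 66:99/-3 67:98/-3 69:97/-3 70:93/-3 72:86/-4 73:76/-4 75:66/-4 76:58/-4 78:53/-4 79:53/-4 81:53/-5 82:55/-5 84:57/-6
p
15:139/76 16:139/75 18:139/75 19:140/76 21:139/75 22:138/74 24:136/73 25:134/72 27:130/70 28:125/66 30:120/62 31:123/59 33:134/60 34:150/63 36:163/65 37:167/65 39:161/59 40:143/46 42:118/28 43:95/10 45:81/-1 46:77/-3 48:76/-3 49:77/-2 51:81/-2 52:88/-3 54:96/-3 55:101/-3 57:103/-3 58:101/-3 60:100/-3 61:100/-3 63:100/-4 64:99/-4 66:98/-4 67:94/-4 69:88/-3 70:77/-4 72:67/-4 73:60/-4 75:57/-4 76:57/-4 78:55/-4 79:55/-4 81:55/-4 82:56/-4 84:58/-5
```

drive_tool([
  [[0,0.85,-0.03,-4,0,0,0.32],[0,1.46,-0.09,-7,0,0,0.32],[0,1.46,-0.09,-7,0,0,0.32],[0,1.46,-0.09,-7,0,0,0.32],[0,1.46,-0.09,-7,0,0,0.32]],
])

```text
clock: 12.67
tcp_pos: [0.6032, -0.1701, 0.0722]
orientation: [0.51, 0.488, 0.511, -0.49]
wrist_force: [-2.0, -0.2, 1.4]
finger_gap: 0.0276
```

drive_tool([
  [[0,1.46,-0.09,-7,0,0,0.32],[0,1.46,-0.09,-7,0,0,0.32],[0,1.46,-0.09,-7,0,0,0.32],[0,1.46,-0.09,-7,0,0,0.32],[0,1.46,-0.09,-7,0,0,0.32]],
])

```text
clock: 13.08
tcp_pos: [0.6719, -0.1458, 0.072]
orientation: [0.634, 0.313, 0.634, -0.313]
wrist_force: [-0.1, -0.5, 0.3]
finger_gap: 0.0267
```

```bash
cat >> h.py <<'E'
def edges(im):
    xs,v=sub(im); g=v[:,2]; c=v[:,2]-v[:,0]
    # jaw back edge: half level falling between .062.. ; pad back edge: half chroma falling
    def fall(s,i0,th): 
        for i in range(i0,len(s)-1):
            if s[i]>=th>s[i+1]: return xs[i]+(s[i]-th)/(s[i]-s[i+1])*5e-4
    i=np.argmin(abs(xs-.060)); jb=fall(g,i,76); ip=max(range(20,len(xs)-30),key=lambda k:c[k] if g[k]>140 and c[k]<70 and xs[k]>.018 else -99)
    pk=np.argmax(g*(xs>.018)*(xs<.05)); pb=fall(c,pk,25); return 'jaw back %.4f pad back %.4f gap %.4f (a: .0775 .0485)'%(jb,pb,jb-.018-pb)
E
python3 - <<'E'
from h import *
wr()
im=env.read_camera('top')[:,:,::-1].copy(); cv2.imwrite('pics/q_top.png',im)
wr()
for f in ('a_top','p_topfull','q_top'): print(f,edges(cv2.imread(f'pics/{f}.png')))
cv2.imwrite('pics/q2.png',cv2.resize(im[120:240,260:400],None,fx=4,fy=4))
E
```

```text
t 13.08 r 0.1213 th_pos -0.569 th_yaw -0.588 z 0.0720 Ftool [-0.3214 -0.3537  0.3609] gap 0.0267
t 13.13 r 0.1210 th_pos -0.594 th_yaw -0.595 z 0.0720 Ftool [-1.0447  2.1892  1.9725] gap 0.0277
a_top jaw back 0.0774 pad back 0.0483 gap 0.0111 (a: .0775 .0485)
p_topfull jaw back 0.0707 pad back 0.0423 gap 0.0104 (a: .0775 .0485)
q_top jaw back 0.0714 pad back 0.0424 gap 0.0110 (a: .0775 .0485)
```

View pics/q2.png

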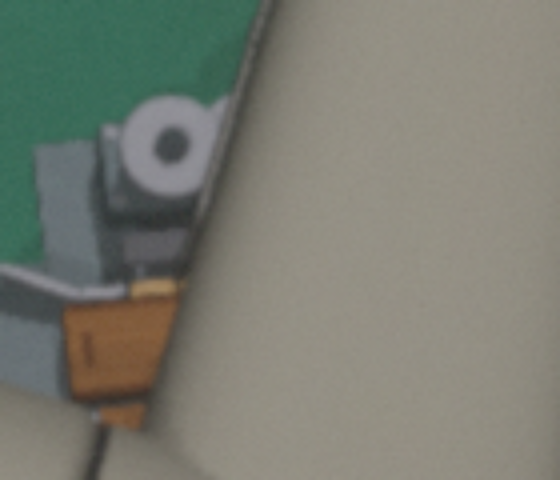

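drive_tool([
  [[0,-1.25,-0.05,6,0,0,0.32],[0,-1.25,-0.06,6,0,0,0.32],[0,-1.25,-0.06,6,0,0,0.32],[0,-1.25,-0.06,6,0,0,0.32],[0,-1.25,-0.06,6,0,0,0.32]],
])

```text
clock: 13.55
tcp_pos: [0.6139, -0.1684, 0.0721]
orientation: [0.529, 0.47, 0.529, -0.469]
wrist_force: [2.5, 1.8, 0.8]
finger_gap: 0.0272
```

```bash
python3 - <<'E'
from h import *
wr()
im=env.read_camera('top')[:,:,::-1].copy(); cv2.imwrite('pics/r_top.png',im); print(edges(im))
E
```

```text
t 13.55 r 0.1210 th_pos -0.050 th_yaw -0.052 z 0.0721 Ftool [-0.8203  2.6696 -1.4957] gap 0.0272
jaw back 0.0696 pad back 0.0422 gap 0.0094 (a: .0775 .0485)
```

drive_tool([
  [[0,-1.25,-0.06,6,0,0,0.32],[0,-1.25,-0.06,6,0,0,0.32],[0,-1.25,-0.06,6,0,0,0.32],[0,-1.25,-0.06,6,0,0,0.32],[0,-1.25,-0.06,6,0,0,0.32]],
])

```text
clock: 14.02
tcp_pos: [0.5533, -0.1605, 0.0726]
orientation: [0.39, 0.591, 0.389, -0.589]
wrist_force: [2.9, 0.8, -0.1]
finger_gap: 0.0274
```

drive_tool([
  [[0,-0.85,-0.03,4,0,0,0.32],[0,-0.85,-0.03,4,0,0,0.32],[0,0,0,0,0,0,0.32],[0,0,0,0,0,0,0.32],[0,0,0,0,0,0,0.32]],
])

```text
clock: 14.43
tcp_pos: [0.5382, -0.1529, 0.0726]
orientation: [0.35, 0.615, 0.349, -0.615]
wrist_force: [1.2, -0.7, 1.2]
finger_gap: 0.0272
```

```bash
python3 - <<'E'
from h import *
wr()
im=env.read_camera('top')[:,:,::-1].copy(); cv2.imwrite('pics/s_top.png',im); print(edges(im))
wr()
im=env.read_camera('wrist'); cv2.imwrite('pics/s_w.png',cv2.resize(im[:,:,::-1],None,fx=1.5,fy=1.5,interpolation=cv2.INTER_CUBIC))
E
```

```text
t 14.43 r 0.1215 th_pos 0.599 th_yaw 0.604 z 0.0726 Ftool [-1.1994  1.4153 -0.0414] gap 0.0272
jaw back 0.0653 pad back 0.0365 gap 0.0108 (a: .0775 .0485)
t 14.48 r 0.1215 th_pos 0.599 th_yaw 0.604 z 0.0726 Ftool [-0.487   0.8094 -0.5767] gap 0.0274
```

View pics/s_w.png

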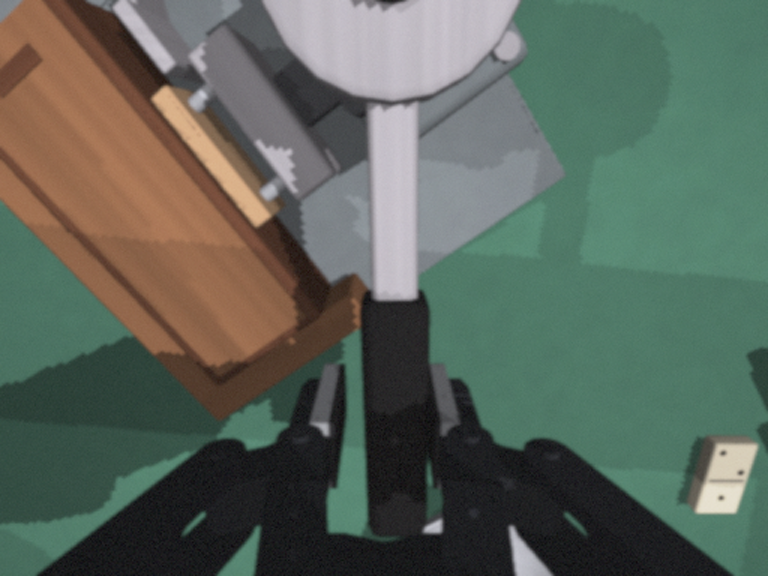

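drive_tool([
  [[0,0.85,-0.03,-4,0,0,0.32],[0,1.46,-0.09,-7,0,0,0.32],[0,1.46,-0.09,-7,0,0,0.32],[0,1.46,-0.09,-7,0,0,0.32],[0,1.46,-0.09,-7,0,0,0.32]],
])

```text
clock: 14.95
tcp_pos: [0.6005, -0.1701, 0.0717]
orientation: [0.505, 0.493, 0.507, -0.495]
wrist_force: [-2.3, -0.4, 0.4]
finger_gap: 0.0273
```

drive_tool([
  [[0,1.46,-0.09,-7,0,0,0.32],[0,1.46,-0.09,-7,0,0,0.32],[0,1.46,-0.09,-7,0,0,0.32],[0,1.46,-0.09,-7,0,0,0.32],[0,1.25,-0.06,-6,0,0,0.32]],
])

```text
clock: 15.37
tcp_pos: [0.6682, -0.1482, 0.0716]
orientation: [0.628, 0.324, 0.629, -0.325]
wrist_force: [0.6, -1.0, -0.4]
finger_gap: 0.0272
```

```bash
python3 - <<'E'
from h import *
wr()
E
```

```text
t 15.37 r 0.1211 th_pos -0.533 th_yaw -0.552 z 0.0716 Ftool [ 0.425  -0.1117  1.1771] gap 0.0272
```

drive_tool([
  [[0,-1.25,-0.05,6,0,0,0.32],[0,-1.25,-0.06,6,0,0,0.32],[0,-1.25,-0.06,6,0,0,0.32],[0,-1.25,-0.06,6,0,0,0.32],[0,-1.25,-0.06,6,0,0,0.32]],
])

```text
clock: 15.78
tcp_pos: [0.6097, -0.1689, 0.0717]
orientation: [0.52, 0.479, 0.521, -0.478]
wrist_force: [1.8, 2.0, 0.0]
finger_gap: 0.0278
```

drive_tool([
  [[0,-1.25,-0.06,6,0,0,0.32],[0,-1.25,-0.06,6,0,0,0.32],[0,-1.25,-0.06,6,0,0,0.32],[0,-1.25,-0.06,6,0,0,0.32],[0,0,0,0,0,0,0.32]],
])

```text
clock: 16.2
tcp_pos: [0.5587, -0.1629, 0.072]
orientation: [-0.41, -0.575, -0.411, 0.576]
wrist_force: [0.6, 0.6, -1.0]
finger_gap: 0.0271
```

```bash
python3 - <<'E'
from h import *
wr()
im=env.read_camera('top')[:,:,::-1].copy(); cv2.imwrite('pics/t_top.png',im); print(edges(im))
wr()
im=env.read_camera('wrist'); cv2.imwrite('pics/t_w.png',cv2.resize(im[:,:,::-1],None,fx=1.5,fy=1.5,interpolation=cv2.INTER_CUBIC))
E
```

```text
t 16.20 r 0.1219 th_pos 0.411 th_yaw 0.399 z 0.0720 Ftool [ 1.0177  0.397  -0.8192] gap 0.0271
jaw back 0.0615 pad back 0.0355 gap 0.0079 (a: .0775 .0485)
t 16.25 r 0.1220 th_pos 0.400 th_yaw 0.394 z 0.0722 Ftool [ 0.5829  1.5628 -0.2355] gap 0.0274
```

View pics/t_w.png

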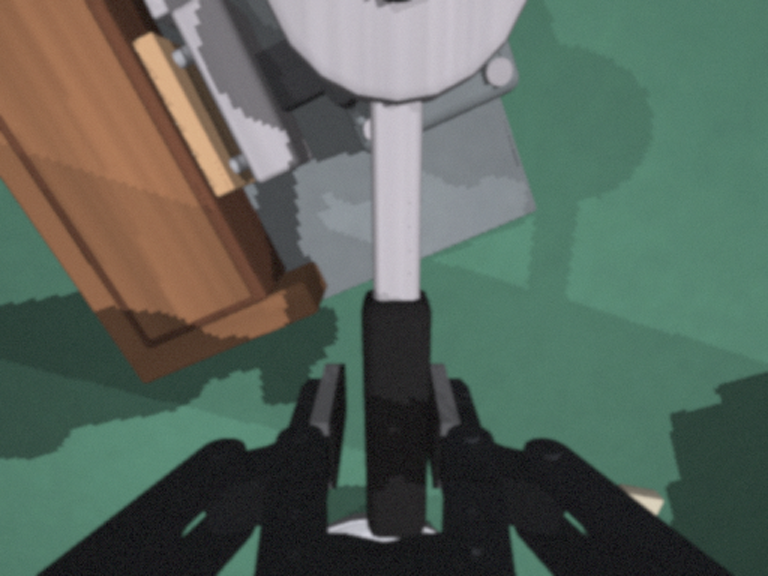

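```bash
python3 - <<'E'
from h import *
a=cv2.imread('pics/t_top.png'); cv2.imwrite('pics/t2.png',cv2.resize(a[150:230,265:345],None,fx=7,fy=7,interpolation=cv2.INTER_CUBIC))
a=cv2.imread('pics/t_w.png'); cv2.imwrite('pics/t3.png',cv2.resize(a[0:400,0:400],None,fx=1.5,fy=1.5,interpolation=cv2.INTER_CUBIC))
xs,v=sub(a:=cv2.imread('pics/t_top.png')); print(' '.join('%d:%d/%d'%(x*1e3,r[2],r[2]-r[0]) for x,r in zip(xs[::2],v[::2])))
E
```

```text
15:135/73 16:134/72 17:133/72 18:132/71 19:131/70 20:128/69 21:125/67 22:121/64 23:117/60 24:116/58 25:120/57 26:128/58 27:138/60 28:148/62 29:157/64 30:162/64 31:161/63 32:157/59 33:148/53 34:135/43 35:118/31 36:101/19 37:87/9 38:79/2 39:75/-1 40:77/-2 41:83/-2 42:92/-3 43:103/-4 44:114/-4 45:124/-5 46:131/-5 47:133/-5 48:130/-5 49:125/-4 50:121/-4 51:116/-4 52:114/-4 53:112/-4 54:111/-4 55:110/-3 56:108/-3 57:105/-4 58:101/-4 59:96/-4 60:89/-4 61:80/-3 62:71/-4 63:65/-4 64:61/-4 65:59/-4 66:58/-5 67:58/-5 68:59/-5 69:59/-5 70:59/-6 71:59/-6 72:59/-5 73:59/-5 74:58/-5 75:57/-5 76:56/-5 77:55/-4 78:53/-5 79:52/-5 80:52/-5 81:52/-5 82:53/-5 83:53/-6 84:55/-6
```

View pics/t2.png

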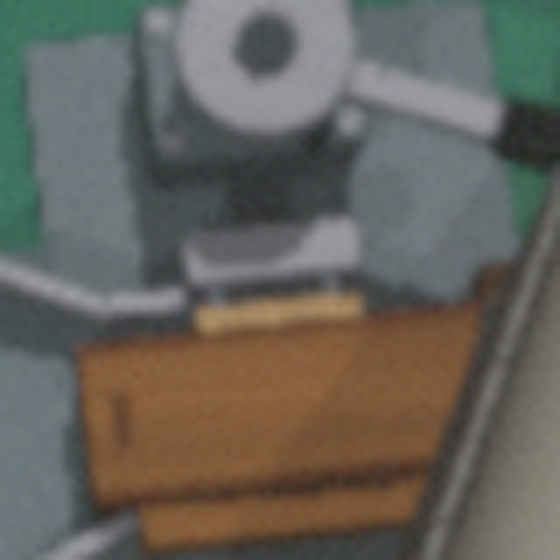

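View pics/t3.png

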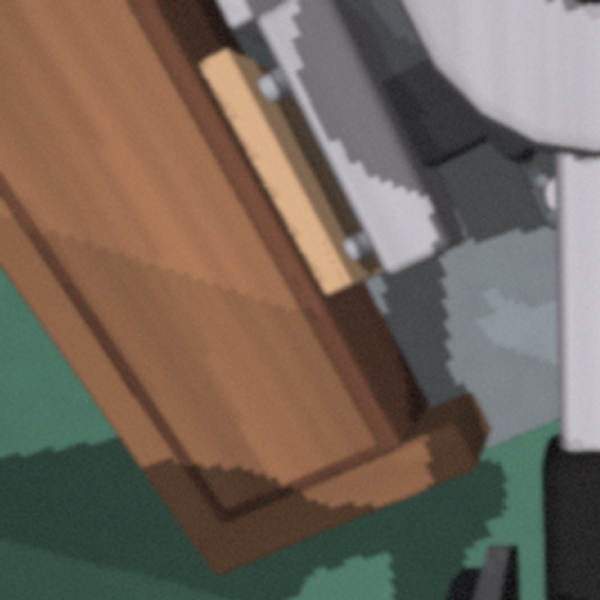

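```bash
python3 - <<'E'
from h import *
wr()
f=lambda p: np.array(p)/2.25
print('pad',w2c(ray('wrist',f([(200,65),(328,295),(232,50),(354,280)]),.044)))
print('jaw',w2c(ray('wrist',f([(263,22),(386,273)]),.046)))
# perpendicular sampling of edges in wrist image: profiles along clamp x at several y
im=cv2.resize(cv2.imread('pics/t_w.png'),(512,384),interpolation=cv2.INTER_AREA)
C=cam('wrist')
for y in (-.012,-.004,.004,.012):
    xs=np.arange(.015,.06,.001); uv=proj('wrist',c2w(np.c_[xs,np.full(len(xs),y),np.full(len(xs),.045)]),C).astype(np.float32)
    r=cv2.remap(im,uv[:,0].reshape(1,-1),uv[:,1].reshape(1,-1),cv2.INTER_LINEAR)[0].astype(int)
    print(y,' '.join('%d:%d/%d'%(x*1e3,q[2],q[2]-q[0]) for x,q in zip(xs,r)))
E
```

```text
t 16.30 r 0.1220 th_pos 0.394 th_yaw 0.393 z 0.0723 Ftool [ 0.4842  0.513  -1.8701] gap 0.0278
pad [[ 0.0261  0.0248  0.044 ]
 [ 0.0275 -0.0305  0.044 ]
 [ 0.0342  0.0246  0.044 ]
 [ 0.0351 -0.0297  0.044 ]]
jaw [[ 0.044   0.026   0.046 ]
 [ 0.0437 -0.0313  0.046 ]]
-0.012 15:156/77 16:158/77 17:158/77 18:156/76 19:140/68 20:116/57 21:117/58 22:120/60 23:121/60 24:113/55 25:96/46 26:91/39 27:152/58 28:206/77 29:216/80 30:217/81 31:217/80 32:217/80 33:215/79 34:193/73 35:141/52 36:127/46 37:128/46 38:110/39 39:78/26 40:69/23 41:75/24 42:77/21 43:120/2 44:170/-2 45:190/-3 46:188/-3 47:186/-4 48:188/-3 49:190/-2 50:191/-2 51:190/-2 52:159/-1 53:136/-2 54:129/-3 55:121/-1 56:120/-2 57:119/-2 58:117/-2 59:107/-1
-0.004 15:159/77 16:161/78 17:160/78 18:157/77 19:139/68 20:116/57 21:117/58 22:121/60 23:121/60 24:114/56 25:92/44 26:93/40 27:160/61 28:201/75 29:214/81 30:217/80 31:216/80 32:217/81 33:214/80 34:186/70 35:138/51 36:127/47 37:126/46 38:111/40 39:77/26 40:71/23 41:75/26 42:81/17 43:124/0 44:174/-3 45:189/-3 46:185/-3 47:164/-3 48:124/-2 49:115/-3 50:119/-2 51:118/-2 52:121/-1 53:
[... 259 characters left out ...]
79 34:177/66 35:132/47 36:127/47 37:126/46 38:105/38 39:72/26 40:72/25 41:74/24 42:83/14 43:135/0 44:176/-3 45:155/-1 46:122/0 47:116/-2 48:116/-2 49:118/-2 50:118/-1 51:120/-2 52:119/-2 53:119/-2 54:120/-1 55:120/-1 56:120/-1 57:119/-2 58:115/-2 59:101/-2
0.012 15:158/78 16:161/77 17:159/77 18:154/75 19:130/64 20:114/56 21:118/57 22:118/59 23:116/57 24:106/51 25:84/40 26:110/44 27:186/70 28:212/79 29:214/81 30:215/81 31:215/79 32:215/80 33:210/79 34:171/62 35:130/48 36:126/46 37:122/30 38:102/10 39:82/4 40:69/5 41:71/6 42:83/2 43:140/-1 44:180/-3 45:162/-2 46:121/-3 47:115/-1 48:116/-1 49:116/-2 50:119/-1 51:119/-1 52:121/-1 53:119/-1 54:119/-1 55:120/0 56:119/0 57:118/-1 58:112/-3 59:98/-2
```

drive_tool([
  [[0,1.46,-0.09,-7,0,0,0.32],[0,1.46,-0.09,-7,0,0,0.32],[0,1.46,-0.09,-7,0,0,0.32],[0,1.46,-0.09,-7,0,0,0.32],[0,1.25,-0.06,-6,0,0,0.32]],
])

```text
clock: 16.72
tcp_pos: [0.6315, -0.1665, 0.0718]
orientation: [0.563, 0.427, 0.563, -0.428]
wrist_force: [0.0, -1.3, 0.2]
finger_gap: 0.0273
```

drive_tool([
  [[0,0,0,0,0,0,0.32],[0,-1.25,-0.05,6,0,0,0.32],[0,-1.25,-0.06,6,0,0,0.32],[0,-1.25,-0.06,6,0,0,0.32],[0,-1.25,-0.06,6,0,0,0.32]],
])

```text
clock: 17.13
tcp_pos: [0.5809, -0.1688, 0.072]
orientation: [0.458, 0.539, 0.458, -0.538]
wrist_force: [2.9, 1.8, 0.7]
finger_gap: 0.0273
```

```bash
python3 - <<'E'
from h import *
wr()
E
```

```text
t 17.13 r 0.1221 th_pos 0.223 th_yaw 0.228 z 0.0720 Ftool [-0.7428  2.585  -2.2903] gap 0.0273
```

drive_tool([
  [[0,-1.0,-0.05,4.5,0,0,0.32],[0,-0.8,-0.05,4,0,0,0.32],[0,0,0,0,0,0,0.32],[0,0,0,0,0,0,0.32],[0,0,0,0,0,0,0.32]],
])

```text
clock: 17.55
tcp_pos: [0.5638, -0.1648, 0.0724]
orientation: [0.419, 0.57, 0.419, -0.57]
wrist_force: [1.8, -0.6, 0.1]
finger_gap: 0.0273
```

```bash
cat >> h.py <<'E'
def wgap(im):
    C=cam('wrist'); res=[]
    for y in np.arange(-.016,.0161,.004):
        xs=np.arange(.015,.065,.00025)
        def prof(z):
            uv=proj('wrist',c2w(np.c_[xs,np.full(len(xs),y),np.full(len(xs),z)]),C).astype(np.float32)
            return cv2.remap(im,uv[:,0].reshape(1,-1),uv[:,1].reshape(1,-1),cv2.INTER_LINEAR)[0].astype(float)
        a=prof(.044); r=a[:,2]-a[:,0]; k=np.argmax(a[:,2]*(r>50)); pk=a[k,2]; 
        i=k
        while a[i,2]>.8*pk: i+=1
        j=k
        while a[j,2]>.72*pk: j-=1
        b=prof(.046); i2=i+8; c=b[:,2]-b[:,0]
        n=i2
        while n<len(xs)-1 and not (c[n]<8 and b[n,2]>100): n+=1
        res.append((y,xs[j],xs[i],xs[n],xs[n]-xs[i]))
    return np.array(res)
E
python3 - <<'E'
from h import *
wr()
im=env.read_camera('top')[:,:,::-1].copy(); cv2.imwrite('pics/u_top.png',im); print(edges(im))
wr(); im=env.read_camera('wrist')[:,:,::-1].copy(); print(wgap(im)*1e3); cv2.imwrite('pics/u_w.png',cv2.resize(im[:270,:300],None,fx=2.2,fy=2.2,interpolation=cv2.INTER_CUBIC))
E
```

```text
t 17.55 r 0.1220 th_pos 0.366 th_yaw 0.369 z 0.0724 Ftool [-0.0776  1.9114  0.0127] gap 0.0273Traceback (most recent call last):
  File "<stdin>", line 3, in <module>
  File "h.py", line 59, in edges
    pk=np.argmax(g*(xs>.018)*(xs<.05)); pb=fall(c,pk,25); return 'jaw back %.4f pad back %.4f gap %.4f (a: .0775 .0485)'%(jb,pb,jb-.018-pb)
                                                                                                                                ~~^~~~~
TypeError: unsupported operand type(s) for -: 'NoneType' and 'float'
```

```bash
python3 - <<'E'
from h import *
xs,v=sub(cv2.imread('pics/u_top.png')); print(' '.join('%d:%d/%d'%(x*1e3,r[2],r[2]-r[0]) for x,r in zip(xs[::2],v[::2])))
wr(); im=env.read_camera('wrist')[:,:,::-1].copy(); cv2.imwrite('pics/u_w.png',cv2.resize(im[:270,:300],None,fx=2.2,fy=2.2,interpolation=cv2.INTER_CUBIC)); print(wgap(im)*1e3)
t=cv2.resize(cv2.imread('pics/t_w.png'),(512,384),interpolation=cv2.INTER_AREA)
E
```

```text
15:134/73 16:133/73 17:132/72 18:131/72 19:130/70 20:127/69 21:124/66 22:120/64 23:117/61 24:116/58 25:119/57 26:128/58 27:138/60 28:148/62 29:158/64 30:162/64 31:162/63 32:157/60 33:147/54 34:133/45 35:115/32 36:99/20 37:87/10 38:83/2 39:87/-1 40:97/-3 41:109/-3 42:122/-4 43:133/-4 44:140/-5 45:142/-5 46:141/-5 47:137/-5 48:131/-5 49:125/-4 50:120/-4 51:116/-4 52:113/-4 53:112/-4 54:110/-4 55:107/-4 56:102/-3 57:96/-3 58:88/-4 59:78/-3 60:70/-4 61:64/-4 62:61/-4 63:59/-4 64:58/-4 65:58/-4 66:58/-5 67:59/-5 68:59/-5 69:59/-6 70:58/-6 71:58/-6 72:58/-6 73:58/-5 74:58/-5 75:57/-4 76:56/-4 77:55/-4 78:54/-4 79:52/-4 80:52/-4 81:52/-4 82:53/-5 83:53/-5 84:54/-6
t 17.60 r 0.1220 th_pos 0.366 th_yaw 0.370 z 0.0724 Ftool [1.2682 1.6483 0.0137] gap 0.0271
[[-16.    25.75  33.5   40.     6.5 ]
 [-12.    26.    33.5   40.     6.5 ]
 [ -8.    25.75  33.5   40.     6.5 ]
 [ -4.    26.    33.25  40.     6.75]
 [  0.    25.75  33.25  39.75   6.5 ]
 [  4.    25.75  33.25  39.75   6.5 ]
 [  8.    25.5   33.25  39.75   6.5 ]
 [ 12.    25.5   33.    39.75   6.75]
 [ 16.    25.5   33.    36.5    3.5 ]]
```

View pics/u_w.png

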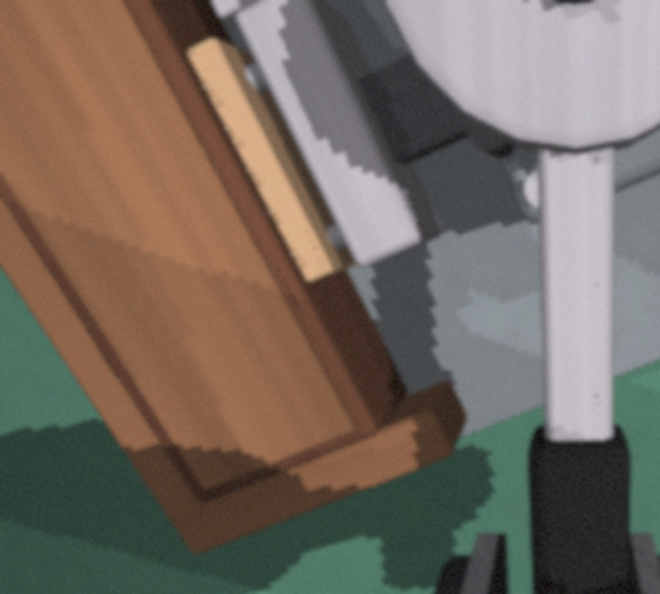

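drive_tool([
  [[0,0.3,0,0,0,0,0.4],[0,0,0,0,0,0,0.4],[-1,0,0,0,0,0,0.4],[-3,0,0,0,0,0,0.4],[-4,0,0,0,0,0,0.4]],
])

```text
clock: 18.07
tcp_pos: [0.5636, -0.1643, 0.1503]
orientation: [-0.416, -0.569, -0.421, 0.571]
wrist_force: [0.8, 0.2, 0.5]
finger_gap: 0.0342
```

drive_tool([
  [[-3,0,0,0,0,0,0.4],[-3,0,-1,0,0,0,0.4],[-2,0,-3,0,0,0,0.4],[0,0,-3,0,0,0,0.4],[0,0,0,0,0,0,0.4]],
])

```text
clock: 18.48
tcp_pos: [0.5889, -0.0949, 0.2353]
orientation: [0.42, 0.571, 0.419, -0.568]
wrist_force: [-0.5, -1.1, -0.4]
finger_gap: 0.0339
```

drive_tool([
  [[0,0,0,0,0,0,0.4],[0,0,0,0,0,0,0.4],[0,0,0,0,0,0,0.4],[0,0,0,0,0,0,0.4],[0,0,0,0,0,0,0.4]],
])

```text
clock: 18.9
tcp_pos: [0.5867, -0.0994, 0.2318]
orientation: [-0.418, -0.57, -0.418, 0.571]
wrist_force: [0.4, 0.0, 0.6]
finger_gap: 0.0344
```

```bash
python3 - <<'E'
from h import *
wr(); im=env.read_camera('wrist')[:,:,::-1].copy(); cv2.imwrite('pics/v_w.png',cv2.resize(im,None,fx=1.5,fy=1.5,interpolation=cv2.INTER_CUBIC))
try: print(wgap(im)*1e3)
except Exception as e: print(e)
im=env.read_camera('top')[:,:,::-1].copy(); cv2.imwrite('pics/v_top.png',im)
im=env.read_camera('side')[:,:,::-1].copy(); cv2.imwrite('pics/v_side.png',im)
E
```

```text
t 18.90 r 0.0529 th_pos 0.319 th_yaw 0.372 z 0.2318 Ftool [-0.5769  0.3384 -0.1198] gap 0.0344
[[-16.    25.75  33.5   39.5    6.  ]
 [-12.    25.75  33.5   39.5    6.  ]
 [ -8.    25.5   33.25  39.5    6.25]
 [ -4.    25.5   33.25  39.5    6.25]
 [  0.    25.25  33.25  39.5    6.25]
 [  4.    25.    33.25  39.25   6.  ]
 [  8.    25.    33.    39.25   6.25]
 [ 12.    25.    33.    39.25   6.25]
 [ 16.    25.5   33.    39.     6.  ]]
```

View pics/v_w.png

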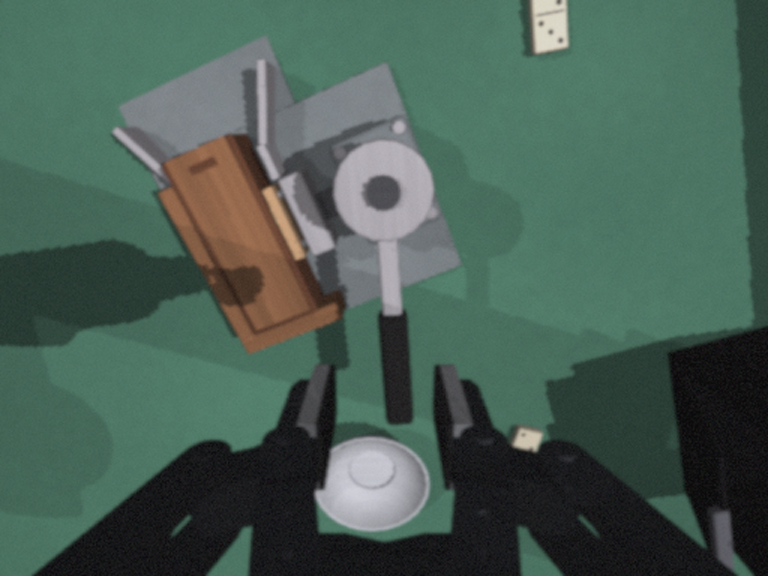

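View pics/v_top.png

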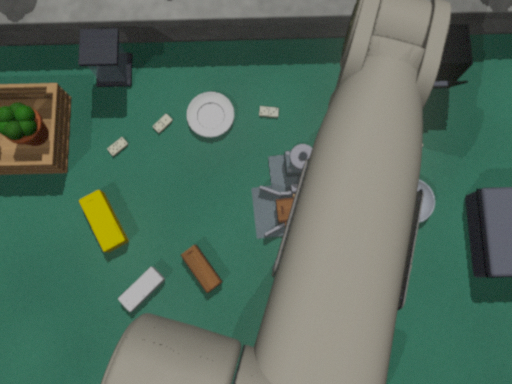

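View pics/v_side.png

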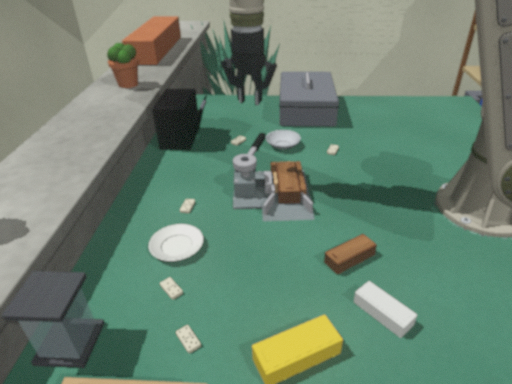

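drive_tool([
  [[0,-2.3,-3.4,0,0,0,0.4],[0,-2.3,-3.4,0,0,0,0.4],[0,-2.3,-3.4,0,0,0,0.4],[0,-2.3,-3.4,0,0,0,0.4],[0,-2.3,-3.4,0,0,0,0.4]],
])

```text
clock: 19.47
tcp_pos: [0.5276, 0.0993, 0.2323]
orientation: [0.418, 0.57, 0.418, -0.57]
wrist_force: [0.2, -0.1, -0.0]
finger_gap: 0.0341
```

drive_tool([
  [[0,-2.3,-3.4,0,0,0,0.4],[0,-2.3,-3.4,0,0,0,0.4],[0,0,0,0,0,0,0.4],[0,0,0,0,0,0,0.4],[0,0,0,0,0,0,0.4]],
])

```text
clock: 19.88
tcp_pos: [0.505, 0.1766, 0.2323]
orientation: [0.419, 0.57, 0.418, -0.57]
wrist_force: [-0.6, -0.2, 0.1]
finger_gap: 0.0339
```

```bash
python3 - <<'E'
from h import *
wr(); 
im=env.read_camera('top')[:,:,::-1].copy(); cv2.imwrite('pics/w_top.png',im)
cv2.imwrite('pics/w2.png',cv2.resize(im[130:250,250:380],None,fx=5,fy=5,interpolation=cv2.INTER_CUBIC))
b=cv2.imread('pics/a_top.png')
d=cv2.absdiff(im,b).max(2); 
for n,(u,v) in dict(d1=(117,146),d2=(162,123),d3=(269,112),d4=(413,144),d5=(401,267),sau=(210,115),dish=(412,202)).items():
    r=30 if n in('sau','dish') else 14
    p,_=cv2.phaseCorrelate(b[v-r:v+r,u-r:u+r,1].astype(float),im[v-r:v+r,u-r:u+r,1].astype(float)); print(n,np.round(p,2))
E
```

```text
t 19.88 r 0.2440 th_pos 2.808 th_yaw 0.370 z 0.2323 Ftool [-0.054  -0.4795  0.3312] gap 0.0339
d1 [-8.   94.16]
d2 [ 5.73 -4.03]
d3 [-0.06 -0.06]
d4 [-0.08  0.07]
d5 [ 0.06 -0.1 ]
sau [-0.16  0.02]
dish [-0.06  0.13]
```

View pics/w2.png

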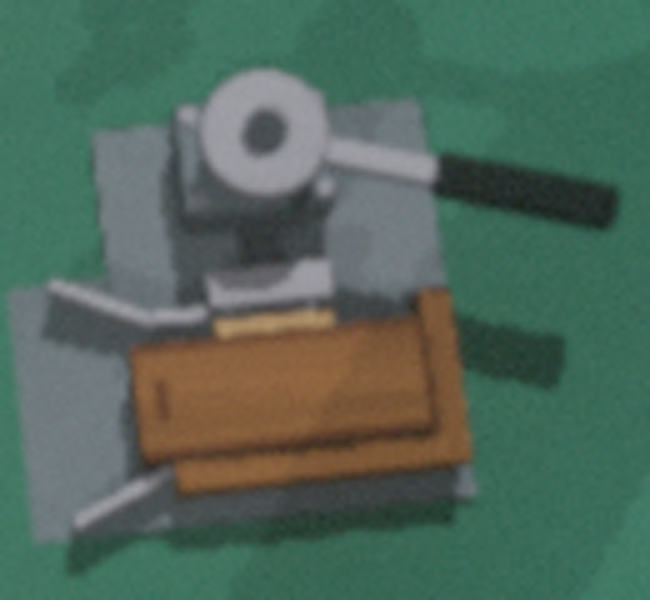

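View pics/w_top.png

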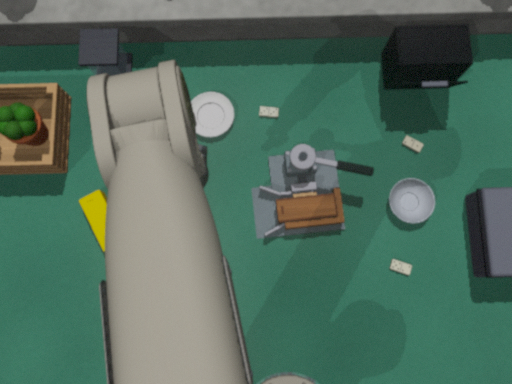

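```bash
python3 - <<'E'
from h import *
b=cv2.imread('pics/a_top.png'); im=cv2.imread('pics/v_top.png')
for u,v in ((117,146),(162,123)): print(cv2.phaseCorrelate(b[v-14:v+14,u-14:u+14,1].astype(float),im[v-14:v+14,u-14:u+14,1].astype(float))[0])
w=cv2.imread('pics/w_top.png')
print('box end corners',w2c(ray('top',np.array([(420,320),(435,430),(132,350),(145,460)])/5+[250,130],.048)))
print(env.hand_in())
E
```

```text
(0.005808908372994637, 0.11274526171833443)
(-0.09506259497253566, -0.005707225575200425)
box end corners [[ 0.0237 -0.0697  0.048 ]
 [-0.029  -0.0703  0.048 ]
 [ 0.0218  0.0674  0.048 ]
 [-0.0307  0.0664  0.048 ]]
the job is handed in; nothing more can be done
None
```

I pushed the domino box up the ramp until it was home against the end stop. I then ran five wrench strokes, the last a short one, which drove the jaw until the pad held the box against the fence. The gripper let go and the arm moved clear before I handed in at about 20 s.

**End stop:** when I pushed harder, the force rose to 21 N and the box stopped moving. In the last top view the box's inner end reads y ≈ -70 mm, which is the face of the end stop.

**Fence:** the box lies parallel to the fence and in contact with it. My corner points put its two sides at about -30 mm and +23 mm, against -32 and +24 expected. That is within the roughly 2 mm calibration error.

**Pad gap:** after release, the wrist camera measured about 6.0 to 6.25 mm between pad and jaw block, out of 12 mm, so it is about half closed. This view read about 0.5 mm too wide when the gap was fully open, so the true gap may be slightly smaller.

**Loose objects:** all five dominoes, the saucer and the dish moved less than 0.2 pixel in the top view. The arm covered two dominoes in the last picture, so I checked those two in the picture before it.

**Disagreements:**
- The second wrench stroke moved the jaw only about 2.6 mm, where I had expected about 5.5 mm. I did not find out why, so I relied on measuring the jaw after each stroke.
- The wrist-camera positions ran 2 to 4 mm high along the clamp's x in some poses, so I used differences between points rather than absolute positions there.

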